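# Bring the trolley wheel's valve stem to the top

## Robot

A 7-joint arm with a two-finger parallel gripper is mounted at the origin on the work surface. World frame = base frame: x ahead of the robot, y to its left, z up, the work surface at z = 0. Lengths are in m, angles in rad, forces in N, time in s.
With the tool pointing down it reaches from about 0.4 to 0.85 m from the base axis. Payload 4.5 kg.
Tool frame: the origin (TCP) lies midway between the tips of the shut fingers; the grasp point (between the pads) lies 19 mm behind it; z points along the fingers, y is the direction in which the jaws open and shut (so a half turn about z gives the same grasp; the last joint's range is limited). The gripper opens to 88 mm and grips with 3 to 60 N. Pads are 18 mm wide; open, the fingers measure 123 mm over their backs; the gripper's body (75 mm by 187 mm) begins 45 mm behind the grasp point.
Start: joints at [1.248, 0.689, -0.195, 1.565, 0.157, 0.902, -0.215], TCP at [0.218, -0.586, 0.239] pointing down, gripper open.
Joint ranges: [-3.01, 3.01], [-0.46, 2.08], [-1.47, 1.51], [0.13, 2.56], [-1, 4.14], [0.04, 2.09], [-2.66, 2.66]. Speed limits (rad/s): [2.57, 2.57, 3.14, 3.14, 3.14, 3.14, 3.14].

## Interface

Orientations are given as a unit quaternion [x, y, z, w].
In Python, from plant import sensors, optics, finish_job gives the robot as it stands. The module is installed in compiled form; this text tells all that it offers.
- The arm moves only by the tool carry_out, never from a script. Its argument "rows" is a list of rows, each an object with "claw": the opening, from 0 (shut) to 1 (fully open); "dp": the shift along the tool's x, y, z in cm, a list of three; "delta_rot": the turn, a rotation vector about the tool's x, y, z in rad, a list of three. In form: [{"claw": claw, "dp": [dx, dy, dz], "delta_rot": [rx, ry, rz]}, ...]. A call has exactly 5 rows; each row is the pose to reach, as a shift and turn from the pose measured when the call began, along the tool's axes at that moment; what a row does not reach only later rows make up. A row lasts 1/10 s, in which the tool goes at most 50 mm and 8.59 degrees, less where a joint would pass 70% of its speed; a pose out of reach is approached as far as the arm can. A call with a gripper value outside its range is refused whole. The fingers move at their own pace and stop on an object; "force" is the grip in N (left out, the last holds). Time passes only in rows, so rows that repeat a pose let the fingers close, or fill a call up. It gives the time, the measured TCP pose, the force and the opening at its end, in the units of the state.
- sensors.get_state(): the state, without advancing time (a new reading comes with each control period).
- optics.snapshot(name): name is "scene" or "side" or "wrist"; returns a dict with "pixels" (480x640x3 uint8, blue, green, red), "intrinsics" (3x3 intrinsics, pixels), "k1" (the pictures are not rectified: a ray, as slopes to the right and down, at radius r is drawn at 1 + k1 r^2 times it, then the intrinsics apply), "rvec" (rotation vector, rad) and "tvec" (3), from world to camera coordinates, as OpenCV has them; the wrist camera has in their place "T_tool_cam" (4x4, takes a point from camera to tool coordinates, whose origin is the TCP and whose axes are the flange's). Camera axes: x right, y down, z forward; pixel columns grow to the right and rows downward; lengths in m; the calibration is good to about 2 mm. A picture is of the moment at which its call begins: read the wrist's pose just before it. There is no depth.
- finish_job(): hands the job in, once; it reports no verdict.
The state is a dict: "clock": time; "q": joint angles; "qd": joint speeds; "joint_torque": joint torques, N m; "tool_pos": TCP position; "eef_rot": TCP orientation; "contact_force": force on the tool from outside, world axes, zero at the start; "moment": the same for the moment, N m; "opening": opening from 0.0 (shut) to 1.0 (fully open).
Only numpy, scipy, OpenCV 4.12 (cv2) and the standard library are available. Lean on these libraries where they do the work, as an engineer would, in place of code of your own. Each camera call takes 0.05 s, during which the arm holds its last target.

## Task

The trolley wheel on the service stand has to be pumped up next: with the fingertips, gently push it round by its spokes, clockwise as seen from the robot so that its axle nut does not work loose, until the valve stem is at the very top of the wheel, straight above the hub, and leave it there. Do not grip or force the wheel, keep off the tyre and the valve stem, do not shift or lift the stand, and leave everything else on the bench where it is.

Things in the scene. Friction and masses are not known exactly. Their poses are not given: they have to be found in the camera images.
- stand: Heavy grey stand (8 kg, loose), base 220 x 200 x 14 mm. Origin: centre of its underside, on the bench; x away from its front, y to its left, z up. The wheel it carries leans back 40 deg from vertical: its front looks along the stand's (-0.766, 0, 0.643); 'up' within the wheel is (0.643, 0, 0.766). A 50 mm wide post stands 40 mm or more behind the hub.
- hub (a point): Centre of the wheel, on the axle, in the mid-plane of spokes, rim and tyre; 155 mm above the stand's origin. Between the spokes the wheel is open, front to back.
- wheel (a joint): Wheel angle, rad, endless both ways. 0 or 2 pi = valve stem straight up, above the hub; grows clockwise seen from its front (robot's side): at pi/2 the stem is on the stand's -y side. Starts at 0.9 to 3.6; clockwise brings it up at 6.283. The bearing drags (0.15 N m, about 2.5 N at 60 mm): the wheel stops at once and stays where left.
- spokes: Hub and five straight aluminium spokes. Origin at the hub centre; -x out of the wheel's front, z towards the stem. Hub 44 mm across, its face 30 mm in front of the mid-plane. Spokes 14 x 14 mm in section, on the mid-plane, free from 22 to 91 mm from the axle, at 36, 108, 180, 252 and 324 deg from the stem (stem midway in a gap).
- tyre: Black rubber tyre, 104 to 140 mm from the axle (280 mm outside diameter), 36 mm thick, on an aluminium rim 91 to 107 mm from the axle, 16 mm thick; both centred on the mid-plane. Origin at the hub centre, axes as spokes. Tyre not to be touched.
- valve: Brass valve stem with black cap, 11 to 15 mm thick, running from the rim (92 mm from the axle) inwards to 55 mm from the axle, its cap end reaching 27 mm in front of the mid-plane. Origin at the hub centre, axes as spokes. Not to be touched.
- valve_foot (a point): Where the valve stem leaves the rim, 90 mm from the axle in the mid-plane, turning with the wheel.
- sub: Black steel threaded sub standing on end, 64 mm across, 130 mm tall; bystander, to be left alone.
- guide: Brass guide shoe standing on end, 68 mm across, 110 mm tall; bystander, to be left alone.
- protector: Black plastic thread-protector ring lying flat, 84 mm across, 28 mm high; bystander, to be left alone.
- wrench: Steel wrench lying flat, 190 mm long; bystander, to be left alone.
- driver: Screwdriver lying flat, 200 mm long; bystander, to be left alone.
- tin: Grey grease tin, 72 mm across, 75 mm tall; bystander, to be left alone.
- gauge: Round pressure gauge lying face up, 68 mm across, 28 mm high, with a brass stub; bystander, to be left alone.

How it is judged:
By the outcome, as a careful person would: the job done as asked, in the order asked, and still so for the second after the job is handed in, with the robot touching nothing.
It also fails if it takes over 69 s, if anything falls off the work surface, if the arm or the gripper's body presses on something with over 40 N, if the wrist force passes 120 N, or if a joint passes its speed limit or range.

## Working session

There is one attempt and no reset: what is moved stays moved. The work goes in short steps, Python scripts to look and compute and a tool call to move; the robot and the scene stay as the last step left them, time stands still between calls to the robot, and variables do not carry over. Pictures are saved under pics/ and viewed, and the job is handed in when it is done.

Besides the shell and the picture viewer there is one more tool, called after "Emit:" as a command line: name --argument value ..., lists and objects as JSON in quotes. carry_out: Moves the arm, as the interface text tells. Its arguments: {"type":"object","properties":{"rows":{"type":"array"},"force":{"type":"number"}},"required":["rows"]}

```bash
ls; mkdir -p pics
python3 - <<'E'
from plant import sensors, optics
import cv2, numpy as np, json
s=sensors.get_state(); print(s)
for n in ["scene","side","wrist"]:
    d=optics.snapshot(n)
    cv2.imwrite(f"pics/{n}0.png",d["pixels"])
    print(n,{k:(np.array(v).round(4).tolist()) for k,v in d.items() if k!="pixels"})
E
```

```text
pics
{'clock': 0.0, 'q': array([ 1.24780616,  0.69000827, -0.19450976,  1.56635133,  0.15729685,
        0.90252662, -0.21509954]), 'qd': array([ 0.00032445,  0.00140302,  0.00155807,  0.00066596,  0.00041261,
       -0.00031108, -0.00052356]), 'joint_torque': array([-3.52581837e-04, -5.27555859e+01, -1.26687717e+00, -1.53427720e+01,
       -5.25235967e-02,  6.45962762e-03,  2.03332570e-04]), 'tool_pos': array([ 0.21801535, -0.58504863,  0.23789285]), 'eef_rot': array([ 9.84122159e-01,  1.77489918e-01, -2.37283247e-04, -9.20904471e-04]), 'contact_force': array([-0.58948891, -0.08591662, -0.04282478]), 'moment': array([ 0.02853099, -0.01336849, -0.001711  ]), 'opening': 0.9992237576602394}
scene {'intrinsics': [[443.7778, 0.0, 319.6421], [0.0, 443.7778, 237.7591], [0.0, 0.0, 1.0]], 'k1': 0.0208, 'rvec': [1.8675, 1.3756, -0.6705], 'tvec': [-0.168, -0.179, 1.4637]}
side {'intrinsics': [[463.7323, 0.0, 313.4532], [0.0, 463.7323, 243.7568], [0.0, 0.0, 1.0]], 'k1': -0.0566, 'rvec': [0.0858, -2.9232, 1.0497], 'tvec': [0.5403, 0.0887, 1.0534]}
wrist {'intrinsics': [[368.9299, 0.0, 322.0597], [0.0, 368.9299, 240.9718], [0.0, 0.0, 1.0]], 'k1': -0.0125, 'T_tool_cam': [[-0.0015, -0.9634, -0.2681, 0.0682], [1.0, -0.0015, -0.0002, 0.0002], [-0.0002, -0.2681, 0.9634, -0.1462], [0.0, 0.0, 0.0, 1.0]]}
```

View pics/scene0.png

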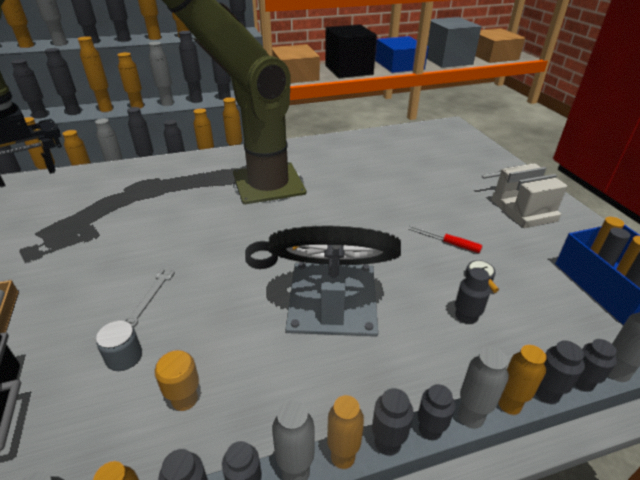

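View pics/side0.png

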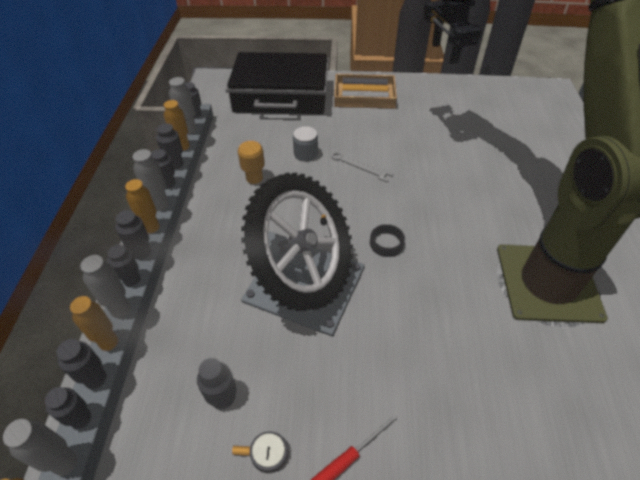

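View pics/wrist0.png

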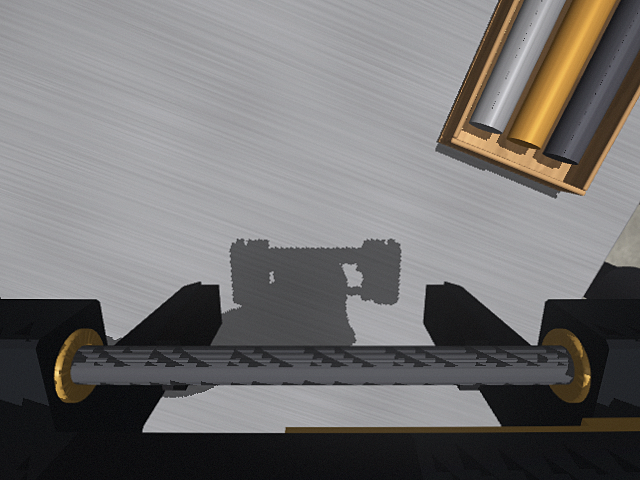

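```bash
cat > h.py <<'E'
import numpy as np, cv2
from scipy.spatial.transform import Rotation as R
from plant import sensors, optics
def cam(name):
    s=sensors.get_state(); d=optics.snapshot(name)
    K=d["intrinsics"];k1=d["k1"]
    if name=="wrist":
        T=np.eye(4);T[:3,:3]=R.from_quat(s["eef_rot"]).as_matrix();T[:3,3]=s["tool_pos"]
        C=T@d["T_tool_cam"]; Rw=C[:3,:3].T; t=-Rw@C[:3,3]
    else:
        Rw=cv2.Rodrigues(np.array(d["rvec"],float))[0]; t=np.array(d["tvec"],float).ravel()
    return dict(img=d["pixels"],K=np.array(K),D=np.array([k1,0,0,0,0],float),R=Rw,t=t,s=s,c=-Rw.T@t)
def proj(c,P):
    P=np.atleast_2d(np.asarray(P,float))
    return cv2.projectPoints(P,cv2.Rodrigues(c["R"])[0],c["t"],c["K"],c["D"])[0].reshape(-1,2)
def rays(c,px):
    px=np.atleast_2d(np.asarray(px,float))
    u=cv2.undistortPoints(px.reshape(-1,1,2),c["K"],c["D"]).reshape(-1,2)
    d=np.c_[u,np.ones(len(u))]@c["R"]
    return d/np.linalg.norm(d,axis=1)[:,None]
def onplane(c,px,n,p0):
    d=rays(c,px); n=np.asarray(n,float)
    s=((np.asarray(p0)-c["c"])@n)/(d@n)
    return c["c"]+d*s[:,None]
def tri(cs,pxs):
    A=np.zeros((3,3));b=np.zeros(3)
    for c,p in zip(cs,pxs):
        d=rays(c,p)[0]; M=np.eye(3)-np.outer(d,d); A+=M;b+=M@c["c"]
    return np.linalg.solve(A,b)
E
python3 - <<'E'
from h import *
for n in ["scene","side"]:
    c=cam(n); print(n,c["c"], c["R"][2])
    im=c["img"]
    if n=="side": cr=im[160:340,220:400]
    else: cr=im[215:345,240:420]
    cv2.imwrite(f"pics/{n}_z.png",cv2.resize(cr,None,fx=4,fy=4 if n=="scene" else 3.3,interpolation=cv2.INTER_CUBIC))
E
```

```text
scene [ 1.2585182  -0.21977     0.75525189] [-0.75402112  0.23772494 -0.61232264]
side [0.48897916 0.63445295 0.87628192] [ 0.05106995 -0.63450643 -0.77122854]
```

View crops.

View pics/side_z.png

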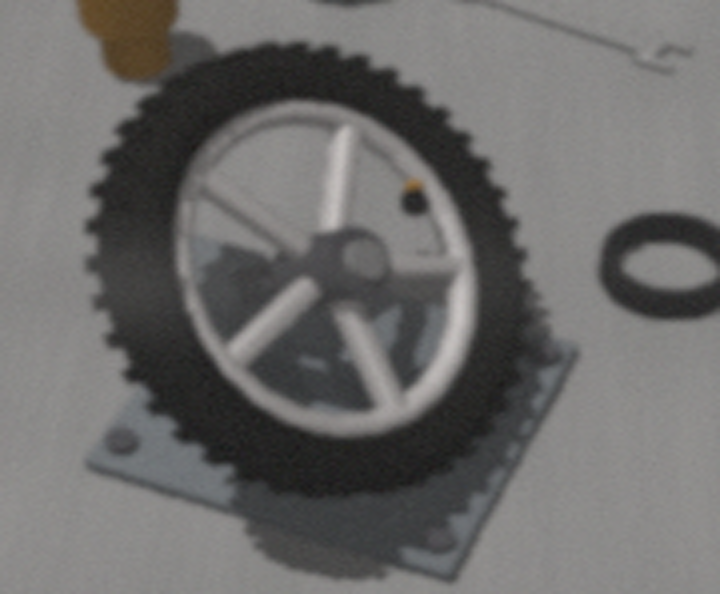

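View pics/scene_z.png

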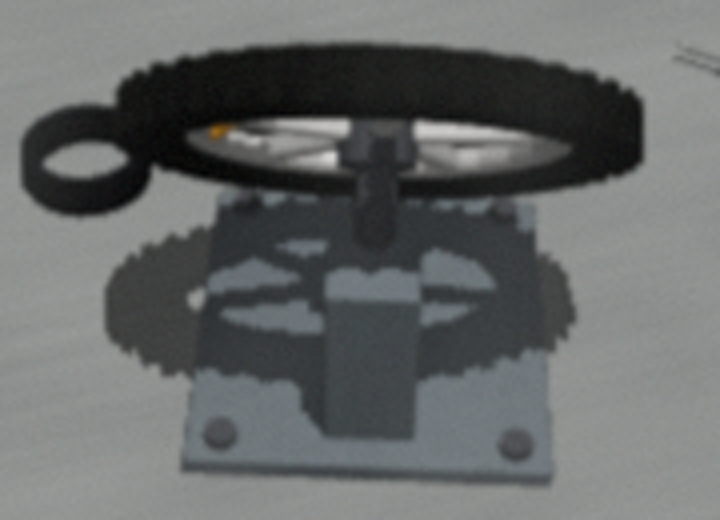

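Run:
```python
from h import *
c=cam("side"); s=cam("scene")
import pickle; pickle.dump((c,s),open("cams0.pkl","wb"))
a=c["img"][240:345,230:380]; cv2.imwrite("pics/sb.png",cv2.resize(a,None,fx=5,fy=5,interpolation=cv2.INTER_CUBIC))
a=s["img"][255:345,275:390]; cv2.imwrite("pics/cb.png",cv2.resize(a,None,fx=6,fy=6,interpolation=cv2.INTER_CUBIC))
```

```text
(no output)
```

View pics/sb.png

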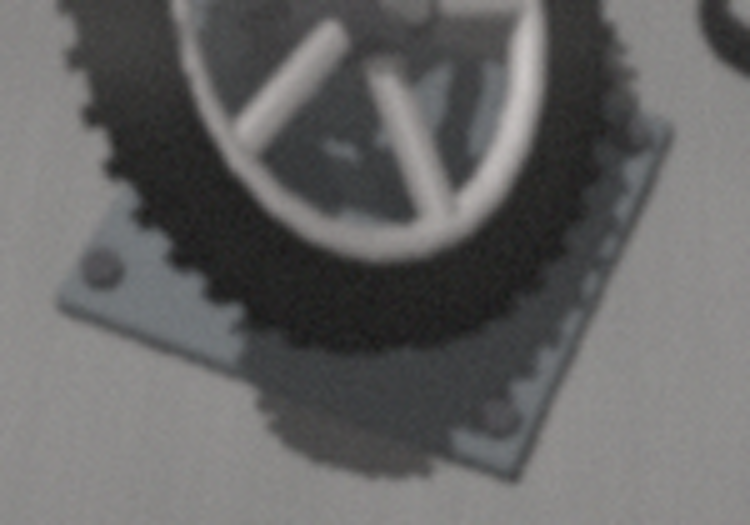

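View pics/cb.png

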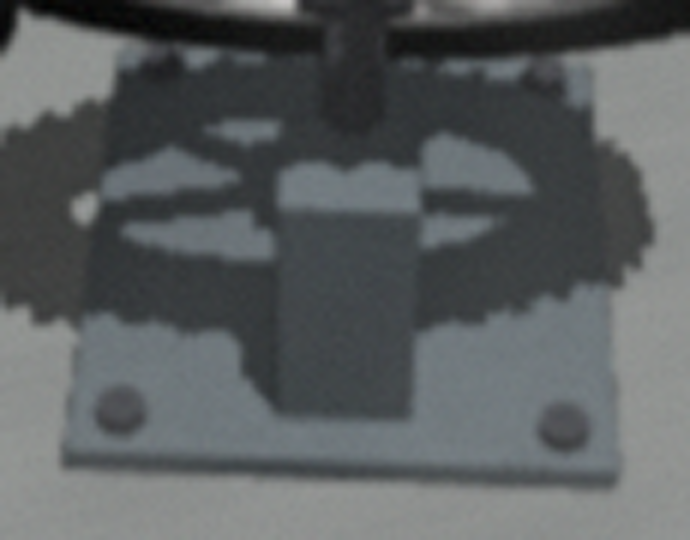

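Run:
```python
from h import *
import pickle
c,s=pickle.load(open("cams0.pkl","rb"))
ps=onplane(s,[(286,330.3),(378.2,333.7),(373.3,266.3),(295,264.2)],[0,0,1],[0,0,.014])
pc=onplane(c,[(242,299.8),(333.6,334),(364.4,266)],[0,0,1],[0,0,.014])
print(ps.round(4)); print(pc.round(4))
# model corners base 220 (x) x 200 (y) 
for (hx,hy) in [(.11,.10),(.10,.11)]:
    # scene: BL image = back,-y ; BR = back,+y ; TR= front,+y; TL= front,-y
    Ms=np.array([[hx,-hy],[hx,hy],[-hx,hy],[-hx,-hy]])
    Mc=np.array([[hx,hy],[-hx,hy],[-hx,-hy]])
    for M,P in [(Ms,ps[:,:2]),(Mc,pc[:,:2]),(np.r_[Ms,Mc],np.r_[ps,pc][:,:2])]:
        m0=M.mean(0);p0=P.mean(0)
        H=(M-m0).T@(P-p0); th=np.arctan2(H[0,1]-H[1,0],H[0,0]+H[1,1])
        r=np.array([[np.cos(th),-np.sin(th)],[np.sin(th),np.cos(th)]])
        t=p0-r@m0; res=P-(M@r.T+t)
        print(hx,t.round(4),np.degrees(th).round(2),(1e3*res).round(1).tolist())
```

```text
[[ 0.6342 -0.0977  0.014 ]
 [ 0.7012  0.0877  0.014 ]
 [ 0.4975  0.1622  0.014 ]
 [ 0.4318 -0.0242  0.014 ]]
[[ 0.6931  0.093   0.014 ]
 [ 0.4887  0.1657  0.014 ]
 [ 0.4239 -0.0145  0.014 ]]
0.11 [0.5662 0.032 ] -19.85 [[-1.5, 1.7], [-2.4, -0.9], [0.9, -1.2], [3.0, 0.5]]
0.11 [0.5582 0.0375] -20.1 [[-2.8, -0.7], [-0.6, -3.5], [3.4, 4.1]]
0.11 [0.5629 0.0344] -19.81 [[1.7, -0.8], [1.0, -3.5], [4.3, -3.6], [6.3, -1.8], [-7.2, 1.7], [-4.5, -0.0], [-1.5, 7.9]]
0.1 [0.5662 0.032 ] -19.84 [[11.3, 7.7], [3.6, -13.8], [-11.9, -7.2], [-3.0, 13.3]]
0.1 [0.5517 0.0347] -22.84 [[6.5, -4.3], [-13.5, -9.1], [7.1, 13.4]]
0.1 [0.5607 0.0334] -20.67 [[18.7, 7.0], [8.1, -13.3], [-8.5, -9.4], [3.4, 10.0], [-0.1, -8.1], [-17.3, -5.9], [-4.4, 19.7]]
```

Run:
```python
from h import *
s=sensors.get_state(); q=s["q"]; Rm=R.from_quat(s["eef_rot"]).as_matrix()
print(Rm.round(3))
import itertools
for sg in itertools.product([1,-1],repeat=7):
    if sg[1]<0: continue
    z=R.from_euler("ZYZYZY",[0,sg[1]*q[1],sg[2]*q[2],sg[3]*q[3],sg[4]*q[4],sg[5]*q[5]])
    A=z.as_matrix()
    if sg[0]<0 or sg[6]<0: continue
    print(sg[1:6],(A@[0,0,1]).round(3))
```

```text
[[ 0.937  0.349 -0.   ]
 [ 0.349 -0.937  0.   ]
 [-0.    -0.    -1.   ]]Traceback (most recent call last):
  File "<stdin>", line 7, in <module>
  File "scipy/spatial/transform/_rotation.pyx", line 1413, in scipy.spatial.transform._rotation.Rotation.from_euler
ValueError: Expected axis specification to be a non-empty string of upto 3 characters, got ZYZYZY
```

Run:
```python
from h import *
s=sensors.get_state(); q=s["q"]; Rm=R.from_quat(s["eef_rot"]).as_matrix()
import itertools
rz=lambda a:R.from_euler("Z",a).as_matrix(); ry=lambda a:R.from_euler("Y",a).as_matrix()
for sg in itertools.product([1,-1],repeat=5):
    if sg[0]<0: continue
    B=ry(sg[0]*q[1])@rz(sg[1]*q[2]); C=B@ry(sg[2]*q[3]); A=C@rz(sg[3]*q[4])@ry(sg[4]*q[5])
    if A[2,2]<-.98:
        # residual about q1,q7: Rm = rz(a) A rz(b)
        for s1 in (1,-1):
            az=np.arctan2(B[1,2]+C[1,2],B[0,2]+C[0,2])
            M=(A).T@rz(-s1*q[0])@Rm
            print(sg,s1,A[:,2].round(3),"elbow+fore azim",az.round(3),"needed q1 az",(np.arctan2(s["tool_pos"][1],s["tool_pos"][0])-az).round(3),"roll M",np.arctan2(M[1,0],M[0,0]).round(3))
```

```text
(1, 1, 1, 1, 1) 1 [-0.  0. -1.] elbow+fore azim -0.138 needed q1 az -1.076 roll M -2.5
(1, 1, 1, 1, 1) -1 [-0.  0. -1.] elbow+fore azim -0.138 needed q1 az -1.076 roll M 1.288
(1, -1, 1, -1, 1) 1 [-0. -0. -1.] elbow+fore azim 0.138 needed q1 az -1.352 roll M -2.002
(1, -1, 1, -1, 1) -1 [-0. -0. -1.] elbow+fore azim 0.138 needed q1 az -1.352 roll M 1.786
```

Emit:
carry_out --rows '[{"claw": 0, "dp": [3, -2.4, -1.8], "delta_rot": [0, 0, 0]}, {"claw": 0, "dp": [6, -4.8, -3.6], "delta_rot": [0, 0, 0]}, {"claw": 0, "dp": [9, -7.2, -5.4], "delta_rot": [0, 0, 0]}, {"claw": 0, "dp": [12, -9.6, -7.2], "delta_rot": [0, 0, 0]}, {"claw": 0, "dp": [15, -12, -9], "delta_rot": [0, 0, 0]}]'

```text
clock: 0.85
tool_pos: [0.3175, -0.4192, 0.3294]
eef_rot: [0.984, 0.177, 0.0, -0.0]
contact_force: [1.0, -0.6, -0.3]
opening: 0.571
```

Run:
```python
from h import *
s=sensors.get_state(); 
print({k:np.array(v).round(4).tolist() for k,v in s.items()})
import json
open("log.txt","a").write(json.dumps([[1.24780616,0.69000827,-0.19450976,1.56635133,0.15729685,0.90252662,-0.21509954],[0.21801535,-0.58504863,0.23789285],[9.84122159e-01,1.77489918e-01,-2.37283247e-04,-9.20904471e-04]])+"\n")
open("log.txt","a").write(json.dumps([s["q"].tolist(),s["tool_pos"].tolist(),s["eef_rot"].tolist()])+"\n")
```

```text
{'clock': 0.85, 'q': [0.9739, 0.4513, -0.2144, 1.736, 0.1128, 0.9664, -0.4979], 'qd': [-0.6099, -0.4125, -0.0696, 0.1372, -0.0856, 0.2573, -0.6253], 'joint_torque': [4.1872, -40.2027, -0.4504, -15.6965, 0.0819, -0.1519, 0.6806], 'tool_pos': [0.3175, -0.4192, 0.3294], 'eef_rot': [0.9841, 0.1775, 0.0, -0.0001], 'contact_force': [1.0197, -0.5706, -0.2943], 'moment': [-0.0436, -0.0146, 0.0148], 'opening': 0.5709}
```

```bash
cat > kin.py <<'E'
import numpy as np, json, itertools
from scipy.spatial.transform import Rotation as R
from scipy.optimize import least_squares
rz=lambda a:np.array([[np.cos(a),-np.sin(a),0],[np.sin(a),np.cos(a),0],[0,0,1.]])
ry=lambda a:np.array([[np.cos(a),0,np.sin(a)],[0,1,0],[-np.sin(a),0,np.cos(a)]])
def fk(q,p,sg):
    o1,o7,d0,L1,L2,L3=p[:6]
    A=rz(sg[0]*q[0]+o1)@ry(q[1]); P=np.array([0,0,d0])+A[:,2]*L1; E=P.copy()
    A=A@rz(sg[1]*q[2])@ry(q[3]); P=P+A[:,2]*L2; W=P.copy()
    A=A@rz(sg[2]*q[4])@ry(q[5])@rz(sg[3]*q[6]+o7); P=P+A[:,2]*L3
    return P,A,E,W
def load(): return [[np.array(x) for x in json.loads(l)] for l in open("log.txt")]
def fit():
    D=load(); best=None
    for sg in itertools.product([1,-1],repeat=4):
        for o1 in (0,2,-2):
          for o7 in (0,2,-2):
            def f(p):
                r=[]
                for q,x,e in D:
                    P,A,_,_=fk(q,p,sg); r+=list((P-x)*5)+list((A-R.from_quat(e).as_matrix()).ravel())
                return np.r_[r,(np.array(p[2:6])-.4)*1e-3]
            s=least_squares(f,[o1,o7,.4,.4,.4,.25])
            if best is None or s.cost<best[0]-1e-9: best=(s.cost,sg,s.x)
    return best
E
python3 -c "
from kin import *
b=fit(); print(b)"
```

```text
(np.float64(0.0003796415852748594), (-1, -1, -1, -1), array([-0.07993622,  1.49086018, -0.70386534,  0.55844859,  0.34789132,
       -0.72778143]))
```

Emit:
carry_out --rows '[{"claw": 0, "dp": [3, -3.4, -1.8], "delta_rot": [0, 0.06, 0]}, {"claw": 0, "dp": [6, -6.8, -3.6], "delta_rot": [0, 0.12, 0]}, {"claw": 0, "dp": [9, -10.2, -5.4], "delta_rot": [0, 0.18, 0]}, {"claw": 0, "dp": [12, -13.6, -7.2], "delta_rot": [0, 0.24, 0]}, {"claw": 0, "dp": [15, -17, -9], "delta_rot": [0, 0.3, 0]}]'

```text
clock: 1.35
tool_pos: [0.3991, -0.2058, 0.4204]
eef_rot: [0.973, 0.175, 0.148, -0.027]
contact_force: [0.6, -0.9, -0.5]
opening: 0.119
```

```bash
cat > st.py <<'E'
from h import *
import json
def st(log=True):
    s=sensors.get_state()
    print("t",s["clock"],"q",s["q"].round(3).tolist(),"p",s["tool_pos"].round(4).tolist(),"F",s["contact_force"].round(1).tolist())
    if log: open("log.txt","a").write(json.dumps([s["q"].tolist(),s["tool_pos"].tolist(),s["eef_rot"].tolist()])+"\n")
    return s
E
python3 -c "
from st import *; s=st(); print(R.from_quat(s['eef_rot']).as_matrix().round(3))
from kin import *
b=fit(); print(b)"
```

```text
t 1.35 q [0.874, 0.175, -0.401, 1.921, -0.206, 0.866, -0.61] p [0.3991, -0.2058, 0.4204] F [0.6, -0.9, -0.5]
[[ 0.894  0.349  0.279]
 [ 0.333 -0.937  0.104]
 [ 0.298  0.    -0.955]]
(np.float64(0.000980593214310375), (-1, -1, -1, -1), array([-0.07752776,  1.49444189,  0.2993394 ,  0.5688105 ,  0.34253407,
        0.28652575]))
```

Run:
```python
from kin import *
D=load()
import itertools
out=[]
for sg in itertools.product([1,-1],repeat=7):
  for o1 in (0,1.57,-1.57,3.1):
    for o7 in (0,1.57,-1.57,3.1):
      def f(p):
        r=[]
        for q,x,e in D:
            A=rz(sg[0]*q[0]+p[0])@ry(sg[1]*q[1])@rz(sg[2]*q[2])@ry(sg[3]*q[3])@rz(sg[4]*q[4])@ry(sg[5]*q[5])@rz(sg[6]*q[6]+p[1])
            r+=list((A-R.from_quat(e).as_matrix()).ravel())
        return r
      s=least_squares(f,[o1,o7]); out.append((s.cost,sg,s.x.round(3)))
out.sort(key=lambda t:t[0])
for o in out[:8]: print(o)
```

```text
Still running in the background as job /tmp/bash_jobs.1000/357c4db4bb81 (pid 713). You'll get a notice when it ends.
```

```bash
kill -- -$(cat /tmp/bash_jobs.1000/357c4db4bb81/pid); export OMP_NUM_THREADS=1; nproc; time timeout 100 python3 - <<'E'
from kin import *
D=load()
import itertools
out=[]
def ori(q,p,sg): return rz(sg[0]*q[0]+p[0])@ry(sg[1]*q[1])@rz(sg[2]*q[2])@ry(sg[3]*q[3])@rz(sg[4]*q[4])@ry(sg[5]*q[5])@rz(sg[6]*q[6]+p[1])
# for each sign combos: given o1,o7 unknown: use z-direction consistency -> o1 from each pose
for sg in itertools.product([1,-1],repeat=7):
    if sg[1]<0: continue
    e=0; As=[ori(q,[0,0],sg) for q,_,_ in D]; Rs=[R.from_quat(e_).as_matrix() for _,_,e_ in D]
    # relation: Rs = rz(o1) A rz(o7)
    zz=sum(abs(A[2,2]-B[2,2]) for A,B in zip(As,Rs))
    # third pose tilted: o1 from its z axis
    A,B=As[2],Rs[2]; o1=np.arctan2(B[1,2],B[0,2])-np.arctan2(A[1,2],A[0,2])
    M=(rz(o1)@A).T@B; o7=np.arctan2(M[1,0],M[0,0])
    err=[np.linalg.norm(rz(o1)@A@rz(o7)-B) for A,B in zip(As,Rs)]
    out.append((sum(err),zz,sg,o1,o7,np.round(err,3)))
out.sort(key=lambda t:t[0])
for o in out[:6]: print(o)
E
```

```text
1
(np.float64(1.2738545442755283e-08), np.float64(3.4849900742983664e-12), (-1, 1, -1, 1, -1, 1, -1), np.float64(-9.43689570931383e-16), np.float64(1.5707963267948952), array([0., 0., 0.]))
(np.float64(0.0059724920923014575), np.float64(3.4849900742983664e-12), (1, 1, 1, 1, 1, 1, 1), np.float64(0.711739972611747), np.float64(-1.572746190735583), array([0.005, 0.001, 0.   ]))
(np.float64(0.09508614628635423), np.float64(3.4849900742983664e-12), (1, 1, -1, 1, -1, 1, 1), np.float64(-1.748336168848386), np.float64(2.7907648478281484), array([0.06 , 0.035, 0.   ]))
(np.float64(0.0952578510087043), np.float64(3.4849900742983664e-12), (-1, 1, 1, 1, 1, 1, -1), np.float64(2.4600761414601324), np.float64(-2.792714711768836), array([0.06 , 0.035, 0.   ]))
(np.float64(1.0249029015784341), np.float64(0.06854388582624316), (1, 1, -1, 1, 1, 1, -1), np.float64(-0.4920453815372091), np.float64(3.063708923660141), array([0.559, 0.351, 0.115]))
(np.float64(1.0284253378192847), np.float64(0.06854388582624316), (-1, 1, 1, 1, -1, 1, 1), np.float64(1.2037853541489554), np.float64(-3.065665282714609), array([0.562, 0.351, 0.115]))
real	0m1.710s
user	0m1.020s
sys	0m0.296s
```

```bash
cat > kin2.py <<'E'
from kin import *
def frames(q):
    A1=rz(-q[0]);A2=A1@ry(q[1]);A3=A2@rz(-q[2]);A4=A3@ry(q[3]);A5=A4@rz(-q[4]);A6=A5@ry(q[5]);A7=A6@rz(-q[6]+np.pi/2)
    return A1,A2,A3,A4,A5,A6,A7
E
python3 - <<'E'
from kin2 import *
D=load()
def design(cols):
    A=[];b=[]
    for q,x,_ in D:
        F=frames(q); M=[]
        for c in cols:
            if c=="d0": M.append([0,0,1])
            else: M.append(F[int(c[0])-1][:,"xyz".index(c[1])])
        A.append(np.array(M).T); b.append(x)
    return np.vstack(A),np.hstack(b)
for cols in (["d0","2z","4z","6z"],["d0","2z","4z","6z","2x","4x"],["d0","2z","4z","6z","6x"],["d0","1x","2z","4z","6z"],["d0","2z","4z","6z","2y","4y"],["d0","2z","4z","6z","3x","4x","6x"]):
    A,b=design(cols); s=np.linalg.lstsq(A,b,rcond=None); r=b-A@s[0]
    print(cols,s[0].round(4),"rms mm",(1e3*np.sqrt((r**2).mean())).round(3))
E
```

```text
['d0', '2z', '4z', '6z'] [0.1998 0.6225 0.3144 0.2496] rms mm 22.059
['d0', '2z', '4z', '6z', '2x', '4x'] [ 0.0481  0.4383  0.0911  0.3298  0.0625 -0.3593] rms mm 2.292
['d0', '2z', '4z', '6z', '6x'] [ 0.1914  0.6221  0.1193  0.3604 -0.1552] rms mm 21.571
['d0', '1x', '2z', '4z', '6z'] [0.3371 0.1628 0.585  0.1281 0.4612] rms mm 5.789
['d0', '2z', '4z', '6z', '2y', '4y'] [ 0.3471  0.5632  0.3452  0.3259 -0.0196 -0.0265] rms mm 0.022
['d0', '2z', '4z', '6z', '3x', '4x', '6x'] [-0.1312  0.3679 -0.0475  0.2868  0.0904 -0.5184 -0.0295] rms mm 4.048
```

```bash
cat > ik.py <<'E'
from kin2 import *
LO=np.array([-3.01,-.46,-1.47,.13,-1,.04,-2.66]);HI=np.array([3.01,2.08,1.51,2.56,4.14,2.09,2.66])
def FK(q):
    F=frames(q)
    P=np.array([0,0,.3471])+F[1]@[0,-.0196,.5632]+F[3]@[0,-.0265,.3452]+F[5][:,2]*.3259
    return P,F[6]
def IK(p,Rt,q0,w=1e-3,m=0.03):
    q0=np.clip(q0,LO+m+1e-3,HI-m-1e-3); qc=q0.copy()
    def f(q):
        P,A=FK(q); return np.r_[(P-p)*5,R.from_matrix(A.T@Rt).as_rotvec(),w*(q-qc)]
    s=least_squares(f,q0,bounds=(LO+m,HI-m),max_nfev=60)
    P,A=FK(s.x); return s.x,np.linalg.norm(P-p),np.linalg.norm(R.from_matrix(A.T@Rt).as_rotvec())
HUB=np.array([.562,.035,.155]);AZ=np.radians(-19.9)
def wheelR(az=AZ):
    h=np.array([np.cos(az),np.sin(az),0]);k=np.array([0,0,1.])
    x=np.sin(np.radians(40))*h+np.cos(np.radians(40))*k; z=np.cos(np.radians(40))*h-np.sin(np.radians(40))*k
    return np.c_[x,np.cross(z,x),z]
E
cat > t1.py <<'E'
from ik import *
rng=np.random.default_rng(0)
W=wheelR()
qs0=load()[-1][0]
for tilt in (0,-10,-20):
  for roll in range(-180,180,30):
    Rt=W@R.from_euler("y",np.radians(tilt)).as_matrix()@R.from_euler("z",np.radians(roll)).as_matrix()
    p=HUB+0.01*W[:,2]
    best=None
    for k in range(8):
        q0=qs0 if k==0 else rng.uniform(LO,HI)
        q,e,er=IK(p,Rt,q0)
        c=e*5+er
        if best is None or c<best[0]: best=(c,q,e,er)
        if c<2e-3: break
    print(tilt,roll,best[0].round(3),best[1].round(2).tolist() if best[0]<.05 else "")
E
timeout 500 python3 t1.py
```

```text
0 -180 0.0 [-0.06, 0.99, -0.71, 2.48, 2.15, 1.45, -1.36]
0 -150 0.0 [-0.01, 1.02, -0.8, 2.48, 2.12, 1.51, -1.83]
0 -120 0.0 [-0.01, 1.01, -0.79, 2.48, 2.13, 1.5, -2.36]
0 -90 0.0 [0.18, 1.22, -1.24, 2.47, 2.04, 1.86, -2.63]
0 -60 0.0 [-0.46, 0.92, -0.01, 2.51, 2.45, 1.08, 2.39]
0 -30 0.0 [-0.91, 1.18, 0.89, 2.53, 3.24, 0.94, 0.97]
0 0 0.0 [-0.24, 0.93, -0.39, 2.49, 2.26, 1.26, 1.6]
0 30 0.0 [-0.22, 0.93, -0.43, 2.49, 2.25, 1.28, 1.1]
0 60 0.0 [0.17, 1.2, -1.2, 2.47, 2.04, 1.82, 1.01]
0 90 0.0 [-0.9, 1.18, 0.89, 2.53, 3.23, 0.94, -1.12]
0 120 0.0 [-0.33, 0.91, -0.23, 2.5, 2.33, 1.18, -0.59]
0 150 0.0 [-0.02, 1.01, -0.77, 2.48, 2.13, 1.49, -0.8]
-10 -180 0.0 [-0.03, 0.84, -0.59, 2.38, 2.11, 1.03, -1.21]
-10 -150 0.0 [-0.0, 0.85, -0.64, 2.38, 2.09, 1.07, -1.71]
-10 -120 0.0 [0.08, 0.89, -0.79, 2.37, 2.04, 1.16, -2.16]
-10 -90 0.0 [0.2, 1.0, -1.05, 2.37, 1.97, 1.37, -2.56]
-10 -60 0.0 [-0.75, 0.92, 0.65, 2.42, 3.17, 0.62, 1.78]
-10 -30 0.0 [-0.5, 0.81, 0.18, 2.41, 2.59, 0.67, 1.87]
-10 0 0.0 [-0.93, 1.17, 1.13, 2.43, 3.78, 0.83, 0.07]
-10 30 0.0 [-0.36, 0.79, -0.05, 2.4, 2.4, 0.76, 1.04]
[... 192 characters left out ...]
 -0.73, 2.37, 2.06, 1.12, -0.62]
-20 -180 0.0 [0.1, 0.79, -0.68, 2.25, 1.86, 0.82, -0.87]
-20 -150 0.0 [0.14, 0.81, -0.76, 2.25, 1.84, 0.87, -1.36]
-20 -120 0.0 [0.12, 0.8, -0.71, 2.25, 1.86, 0.84, -1.9]
-20 -90 0.0 [0.13, 0.8, -0.73, 2.25, 1.85, 0.85, -2.42]
-20 -60 0.0 [-0.54, 0.76, 0.36, 2.28, 2.9, 0.3, 2.2]
-20 -30 0.0 [-0.23, 0.72, -0.14, 2.27, 2.13, 0.48, 2.48]
-20 0 0.0 [0.11, 0.79, -0.69, 2.25, 1.86, 0.83, 2.28]
-20 30 0.0 [0.13, 0.81, -0.74, 2.25, 1.85, 0.86, 1.77]
-20 60 0.0 [-0.25, 0.71, -0.1, 2.27, 2.16, 0.46, 0.87]
-20 90 0.0 [0.32, 0.96, -1.12, 2.24, 1.78, 1.18, 0.86]
-20 120 0.0 [-0.76, 0.89, 0.79, 2.3, 3.85, 0.42, -1.92]
-20 150 0.0 [0.13, 0.8, -0.73, 2.25, 1.85, 0.85, -0.33]
```

```bash
cat > t2.py <<'E'
from ik import *
rng=np.random.default_rng(1)
W=wheelR()
r=.060
for tilt in (0,-8,-15):
  for roll in (0,180,-30,30):
    Rt=W@R.from_euler("y",np.radians(tilt)).as_matrix()@R.from_euler("z",np.radians(roll)).as_matrix()
    P=lambda ph,dep:HUB+dep*W[:,2]+r*(np.cos(np.radians(ph))*W[:,0]+np.sin(np.radians(ph))*W[:,1])
    sols=[]
    for k in range(6):
        q,e,er=IK(P(180,.012),Rt,rng.uniform(LO,HI))
        if e*5+er<5e-3: sols.append(q)
    for q in sols[:3]:
        bad=[];q4=[]
        qq=q.copy()
        for ph in list(range(180,40,-20)):
            qq,e,er=IK(P(ph,.012),Rt,qq); q4.append(qq[3].round(2)); 
            if e*5+er>5e-3: bad.append((ph,round(e*5+er,3)))
        qe=qq.copy(); qq=q.copy()
        for ph in list(range(200,321,20)):
            qq,e,er=IK(P(ph,.012),Rt,qq); q4.append(qq[3].round(2)); 
            if e*5+er>5e-3: bad.append((ph,round(e*5+er,3)))
        print(tilt,roll,"q180",q.round(2).tolist(),"max q4",max(q4),"bad",bad,"start",qe.round(2).tolist(),"end",qq.round(2).tolist())
    if not sols: print(tilt,roll,"none at 180")
E
timeout 500 python3 t2.py
```

```text
0 0 none at 180
0 180 none at 180
0 -30 none at 180
0 30 none at 180
-8 0 q180 [-0.67, 1.02, 0.35, 2.53, 2.8, 0.89, 0.95] max q4 2.53 bad [] start [0.44, 1.13, -1.37, 2.4, 1.96, 1.62, 2.37] end [-0.72, 0.81, 0.5, 2.28, 2.8, 0.45, 1.12]
-8 0 q180 [-0.11, 1.02, -0.64, 2.5, 2.16, 1.31, 1.71] max q4 2.53 bad [] start [0.44, 1.13, -1.37, 2.4, 1.96, 1.62, 2.37] end [-0.04, 0.79, -0.62, 2.25, 1.98, 0.99, 2.1]
-8 0 q180 [-0.67, 1.02, 0.34, 2.53, 2.8, 0.89, 0.95] max q4 2.53 bad [] start [0.44, 1.13, -1.37, 2.4, 1.96, 1.62, 2.37] end [-0.72, 0.81, 0.5, 2.28, 2.8, 0.45, 1.12]
-8 180 q180 [-0.67, 1.02, 0.34, 2.53, 2.8, 0.89, -2.19] max q4 2.53 bad [] start [0.44, 1.13, -1.37, 2.4, 1.96, 1.62, -0.77] end [-0.72, 0.81, 0.5, 2.28, 2.79, 0.45, -2.02]
-8 180 q180 [-0.14, 1.0, -0.58, 2.5, 2.19, 1.27, -1.47] max q4 2.53 bad [] start [0.44, 1.13, -1.37, 2.4, 1.96, 1.62, -0.77] end [-0.09, 0.77, -0.55, 2.25, 2.0, 0.94, -1.08]
-8 180 q180 [-0.37, 0.96, -0.19, 2.51, 2.39, 1.06, -1.72] max q4 2.53 bad [] start [0.44, 1.13, -1.37, 2.4, 1.96, 1.62, -0.77] end [-0.39, 0.73, -0.04, 2.27, 2.21, 0.66, -1.37]
-8 
[... 1729 characters left out ...]
 0.53, 2.63]
-15 -30 q180 [0.08, 1.0, -0.87, 2.41, 2.02, 1.24, 2.51] max q4 2.45 bad [] start [0.11, 0.73, -0.52, 2.33, 2.1, 0.76, 2.63] end [-0.28, 0.69, -0.15, 2.18, 1.96, 0.53, 2.63]
-15 30 q180 [-0.49, 0.89, 0.12, 2.45, 2.63, 0.71, 0.74] max q4 2.49 bad [] start [-0.35, 0.71, 0.22, 2.35, 2.75, 0.47, 0.87] end [-0.6, 0.73, 0.36, 2.19, 2.53, 0.27, 0.95]
-15 30 q180 [0.26, 1.23, -1.31, 2.41, 1.91, 1.64, 1.68] max q4 2.44 bad [] start [0.51, 1.08, -1.39, 2.31, 1.85, 1.45, 1.99] end [0.34, 1.1, -1.4, 2.15, 1.78, 1.51, 2.02]
-15 30 q180 [-0.63, 0.93, 0.38, 2.45, 2.92, 0.66, 0.43] max q4 2.49 bad [] start [-0.48, 0.75, 0.44, 2.36, 3.09, 0.45, 0.53] end [-0.68, 0.76, 0.51, 2.2, 2.93, 0.23, 0.54]
```

Run:
```python
from h import *
from ik import wheelR
import pickle
c,s=pickle.load(open("cams0.pkl","rb"))
for name,hub in (("comb",[.5629,.0344,.155]),("side",[.558,.0375,.155])):
    hub=np.array(hub); W=wheelR(np.radians(-20)); n=-W[:,2]
    def pl(px,front):
        p=onplane(c,px,n,hub+front*n)-hub
        u=p@W; return [(1e3*np.hypot(a[0],a[1])).round(1).tolist() for a in u],np.degrees(np.arctan2(u[:,1],u[:,0])).round(1).tolist(),(1e3*u[:,:2]).round(1).tolist()
    f=lambda x,y:(x/4+220,y/3.3+160)
    print(name,"hubface",pl([f(365,252)],.03))
    print("cap(27front)",pl([f(414,203)],.02),"brass foot",pl([f(413,186)],.005))
    print("spoke ends",pl([f(345,128),f(450,268),f(395,400),f(240,358),f(205,185)],.007))
print((proj(c,[.558,.0375,.155])))
```

```text
comb hubface ([3.5], [68.2], [[1.3, 3.2]])
cap(27front) ([64.7], [100.9], [[-12.3, 63.5]]) brass foot ([87.6], [99.4], [[-14.3, 86.4]])
spoke ends ([90.6, 86.7, 90.2, 89.0, 89.3], [61.3, 137.5, -152.9, -82.2, -12.5], [[43.5, 79.5], [-63.9, 58.6], [-80.3, -41.1], [12.2, -88.2], [87.2, -19.4]])
side hubface ([7.5], [6.2], [[7.5, 0.8]])
cap(27front) ([61.0], [95.7], [[-6.0, 60.7]]) brass foot ([84.0], [95.5], [[-8.1, 83.6]])
spoke ends ([91.2, 80.1, 85.3, 91.7, 95.2], [57.3, 135.7, -149.7, -78.6, -13.1], [[49.3, 76.8], [-57.4, 55.9], [-73.7, -43.1], [18.2, -89.9], [92.7, -21.5]])
[[303.08351582 241.98659024]]
```

```bash
cat > plan.py <<'E'
from ik import *
HUB=np.array([.563,.0345,.155]);AZ=np.radians(-20)
W=wheelR(AZ)
def Rt(tilt=-15,roll=180): return W@R.from_euler("y",np.radians(tilt)).as_matrix()@R.from_euler("z",np.radians(roll)).as_matrix()
def PW(ph,r,dep,hub=HUB): return hub+dep*W[:,2]+r*(np.cos(np.radians(ph))*W[:,0]+np.sin(np.radians(ph))*W[:,1])
E
cat > t3.py <<'E'
from plan import *
q0=load()[-1][0]
T=Rt()
P0=PW(26,.058,.014)
qm=np.array([-.04,.93,-.63,2.42,2.11,1.07,-1.28])
q,e,er=IK(P0,T,qm); print("in",q.round(2),e,er)
for back in (.03,.06,.09,.12):
    q,e,er=IK(P0-back*T[:,2],T,q); print("back",back,q.round(2),(P0-back*T[:,2]).round(3),round(e,4),round(er,3))
    if back==.09: qT=q
for k in range(0,11):
    qq=q0+(qT-q0)*k/10; P,A=FK(qq); F=frames(qq); E=np.array([0,0,.3471])+F[1]@[0,-.0196,.5632]; Wp=E+F[3]@[0,-.0265,.3452]
    print(k,P.round(3),"z",A[:,2].round(2),"x",A[:,0].round(2),"elbow",E.round(2),"wrist",Wp.round(2))
E
python3 t3.py
```

```text
in [ 0.09  0.71 -0.55  2.24  1.96  0.74 -0.89] 1.532911375493202e-07 1.948996586611807e-06
back 0.03 [ 0.08  0.64 -0.55  2.26  1.89  0.71 -0.86] [0.58  0.001 0.211] 0.0 0.0
back 0.06 [ 0.06  0.58 -0.55  2.28  1.82  0.68 -0.81] [0.564 0.007 0.235] 0.0 0.0
back 0.09 [ 0.05  0.51 -0.55  2.29  1.72  0.66 -0.75] [0.547 0.013 0.26 ] 0.0 0.0
back 0.12 [ 0.03  0.44 -0.56  2.3   1.62  0.64 -0.67] [0.531 0.019 0.284] 0.0 0.0
0 [ 0.399 -0.206  0.42 ] z [ 0.28  0.1  -0.95] x [0.89 0.33 0.3 ] elbow [ 0.05 -0.09  0.9 ] wrist [ 0.31 -0.24  0.73]
1 [ 0.388 -0.205  0.387] z [ 0.17  0.03 -0.98] x [0.84 0.52 0.16] elbow [ 0.07 -0.1   0.9 ] wrist [ 0.33 -0.21  0.71]
2 [ 0.383 -0.207  0.361] z [ 0.1  -0.06 -0.99] x [0.73 0.69 0.03] elbow [ 0.09 -0.1   0.89] wrist [ 0.35 -0.19  0.69]
3 [ 0.388 -0.209  0.342] z [ 0.06 -0.16 -0.98] x [ 0.57  0.82 -0.1 ] elbow [ 0.11 -0.11  0.89] wrist [ 0.37 -0.16  0.66]
4 [ 0.402 -0.208  0.327] z [ 0.06 -0.26 -0.96] x [ 0.37  0.9  -0.22] elbow [ 0.14 -0.1   0.88] wrist [ 0.38 -0.12  0.64]
5 [ 0.425 -0.199  0.315] z [ 0.11 -0.34 -0.94] x [ 0.14  0.94 -0.32] elbow [ 0.16 -0.1   0.88] wrist [ 0.39 -0.09  0.62]
6 [ 0.453 -0.181  0.305] z [ 0.18 -0.39 -0.9 ] x [-0.09  0.91 -0.41] elbow [ 0.18 -0.09  0.87] wrist [ 0.39 -0.06  0.6 ]
7 [ 0.484 -0.151  0.295] z [ 0.27 -0.4  -0.87] x [-0.31  0.82 -0.47] elbow [ 0.21 -0.08  0.86] wrist [ 0.39 -0.02  0.58]
8 [ 0.513 -0.108  0.284] z [ 0.38 -0.37 -0.85] x [-0.51  0.68 -0.52] elbow [ 0.23 -0.07  0.86] wrist [0.39 0.01 0.56]
9 [ 0.536 -0.052  0.273] z [ 0.47 -0.3  -0.83] x [-0.67  0.5  -0.56] elbow [ 0.25 -0.05  0.85] wrist [0.38 0.05 0.54]
10 [0.547 0.013 0.26 ] z [ 0.54 -0.2  -0.82] x [-0.77  0.28 -0.57] elbow [ 0.27 -0.03  0.84] wrist [0.37 0.08 0.53]
```

```bash
cat > tow.py <<'E'
from plan import *
def rel(p0,R0,p1,R1):
    return (100*R0.T@(p1-p0)).round(2).tolist(), R.from_matrix(R0.T@R1).as_rotvec().round(3).tolist()
E
cat > t4.py <<'E'
from tow import *
from st import st
import sys
s=st(); q0=s["q"]; p0=s["tool_pos"];R0=R.from_quat(s["eef_rot"]).as_matrix()
print("FK err mm",(1e3*(FK(q0)[0]-p0)).round(2))
T=Rt(); back=float(sys.argv[1]); P0=PW(26,.058,.014)-back*T[:,2]
qT,e,er=IK(P0,T,np.array([.05,.51,-.55,2.29,1.72,.66,-.75])); print("qT",qT.round(2),e,er)
n=int(sys.argv[2])
for k in range(1,n+1):
    P,A=FK(q0+(qT-q0)*k/n); print(k,P.round(3),A[:,2].round(2),rel(p0,R0,P,A))
E
python3 t4.py 0.09 5
```

```text
t 1.35 q [0.874, 0.175, -0.401, 1.921, -0.206, 0.866, -0.61] p [0.3991, -0.2058, 0.4204] F [0.6, -0.9, -0.5]
FK err mm [ 0.   -0.01  0.07]
qT [ 0.05  0.51 -0.55  2.29  1.72  0.66 -0.75] 1.2447157103924487e-09 1.840276073060482e-08
1 [ 0.383 -0.207  0.361] [ 0.1  -0.06 -0.99] ([-3.19, -0.48, 5.18], [-0.043, -0.25, -0.41])
2 [ 0.402 -0.207  0.327] [ 0.06 -0.26 -0.96] ([-2.55, 0.27, 9.0], [-0.11, -0.426, -0.873])
3 [ 0.453 -0.181  0.305] [ 0.18 -0.39 -0.9 ] ([2.22, -0.42, 12.81], [-0.193, -0.517, -1.376])
4 [ 0.513 -0.108  0.284] [ 0.38 -0.37 -0.85] ([9.39, -5.2, 17.18], [-0.286, -0.515, -1.906])
5 [0.547 0.013 0.26 ] [ 0.54 -0.2  -0.82] ([15.77, -15.34, 21.76], [-0.38, -0.402, -2.449])
```

Emit:
carry_out --rows '[{"claw": 0, "dp": [-0.6, 0, 0.8], "delta_rot": [-0.015, -0.07, -0.12]}, {"claw": 0, "dp": [-1, 0, 1.6], "delta_rot": [-0.03, -0.14, -0.25]}, {"claw": 0, "dp": [-1.2, 0, 2.4], "delta_rot": [-0.045, -0.21, -0.38]}, {"claw": 0, "dp": [-1.3, 0, 3.2], "delta_rot": [-0.06, -0.28, -0.51]}, {"claw": 0, "dp": [-1.3, 0, 4], "delta_rot": [-0.08, -0.34, -0.64]}]'

```text
clock: 1.85
tool_pos: [0.3992, -0.206, 0.3784]
eef_rot: [0.878, 0.469, -0.009, 0.09]
contact_force: [-0.3, -0.3, -0.2]
opening: 0.004
```

```bash
python3 t4.py 0.09 4
```

```text
t 1.85 q [0.616, 0.238, -0.443, 1.951, 0.325, 0.899, -0.594] p [0.3992, -0.206, 0.3784] F [-0.3, -0.3, -0.2]
FK err mm [-0.11  0.1  -0.08]
qT [ 0.05  0.51 -0.55  2.29  1.72  0.66 -0.75] 1.2447157103924487e-09 1.840276073060482e-08
1 [ 0.428 -0.206  0.346] [ 0.09 -0.34 -0.93] ([1.88, 1.87, 3.42], [-0.096, -0.159, -0.392])
2 [ 0.478 -0.174  0.32 ] [ 0.23 -0.43 -0.87] ([7.57, 3.89, 5.74], [-0.224, -0.253, -0.818])
3 [ 0.527 -0.099  0.293] [ 0.41 -0.38 -0.83] ([16.76, 3.47, 7.52], [-0.372, -0.276, -1.266])
4 [0.547 0.013 0.26 ] [ 0.54 -0.2  -0.82] ([27.51, -1.46, 9.06], [-0.528, -0.228, -1.728])
```

Emit:
carry_out --rows '[{"claw": 0, "dp": [0.8, 0.8, 0.8], "delta_rot": [-0.035, -0.05, -0.13]}, {"claw": 0, "dp": [1.6, 1.6, 1.6], "delta_rot": [-0.07, -0.1, -0.26]}, {"claw": 0, "dp": [2.7, 2.2, 2.4], "delta_rot": [-0.1, -0.15, -0.4]}, {"claw": 0, "dp": [4, 2.7, 3.2], "delta_rot": [-0.14, -0.19, -0.54]}, {"claw": 0, "dp": [5.5, 3, 4], "delta_rot": [-0.18, -0.22, -0.68]}]'

```text
clock: 2.35
tool_pos: [0.4586, -0.183, 0.338]
eef_rot: [0.653, 0.722, -0.091, 0.21]
contact_force: [-0.2, -0.4, 0.3]
opening: 0.003
```

```bash
python3 t4.py 0.10 3
```

```text
t 2.35 q [0.36, 0.326, -0.47, 2.088, 0.868, 0.797, -0.613] p [0.4586, -0.183, 0.338] F [-0.2, -0.4, 0.3]
FK err mm [-0.35  0.03 -0.23]
qT [ 0.04  0.48 -0.55  2.29  1.69  0.65 -0.73] 1.3312753209382576e-08 1.582263870531423e-07
1 [ 0.498 -0.141  0.317] [ 0.31 -0.42 -0.85] ([4.39, 4.11, 0.88], [-0.124, -0.06, -0.329])
2 [ 0.53  -0.074  0.295] [ 0.45 -0.35 -0.83] ([11.28, 7.85, 0.78], [-0.271, -0.085, -0.664])
3 [0.542 0.015 0.268] [ 0.54 -0.2  -0.82] ([20.38, 9.79, -0.22], [-0.434, -0.075, -1.004])
```

Emit:
carry_out --rows '[{"claw": 0, "dp": [1.7, 1.6, 0.3], "delta_rot": [-0.05, -0.025, -0.13]}, {"claw": 0, "dp": [3.6, 3.3, 0.5], "delta_rot": [-0.1, -0.045, -0.26]}, {"claw": 0, "dp": [6, 5, 0.6], "delta_rot": [-0.155, -0.06, -0.4]}, {"claw": 0, "dp": [8.6, 6.5, 0.7], "delta_rot": [-0.21, -0.075, -0.53]}, {"claw": 0, "dp": [11.3, 7.8, 0.8], "delta_rot": [-0.27, -0.085, -0.66]}]'

```text
clock: 2.85
tool_pos: [0.5307, -0.0721, 0.2941]
eef_rot: [0.343, 0.891, -0.084, 0.284]
contact_force: [0.6, -0.5, 0.4]
opening: -0.0
```

```bash
python3 t4.py 0.10 2
```

```text
t 2.85 q [0.139, 0.431, -0.519, 2.228, 1.422, 0.697, -0.697] p [0.5307, -0.0721, 0.2941] F [0.6, -0.5, 0.4]
FK err mm [-0.54 -0.24 -0.27]
qT [ 0.04  0.48 -0.55  2.29  1.69  0.65 -0.73] 1.3312753209382576e-08 1.582263870531423e-07
1 [ 0.539 -0.031  0.281] [ 0.5  -0.28 -0.82] ([2.55, 3.61, 0.01], [-0.085, -0.004, -0.166])
2 [0.542 0.015 0.268] [ 0.54 -0.2  -0.82] ([5.72, 7.16, -0.33], [-0.175, -0.002, -0.332])
```

Emit:
carry_out --rows '[{"claw": 0, "dp": [1.3, 1.8, 0], "delta_rot": [-0.04, 0, -0.08]}, {"claw": 0, "dp": [2.6, 3.6, 0], "delta_rot": [-0.085, 0, -0.166]}, {"claw": 0, "dp": [4.1, 5.4, -0.15], "delta_rot": [-0.13, 0, -0.25]}, {"claw": 0, "dp": [5.7, 7.2, -0.3], "delta_rot": [-0.175, 0, -0.33]}, {"claw": 0, "dp": [5.7, 7.2, -0.3], "delta_rot": [-0.175, 0, -0.33]}]'

```text
clock: 3.35
tool_pos: [0.5422, 0.0172, 0.2671]
eef_rot: [0.165, 0.94, -0.05, 0.295]
contact_force: [-0.6, -0.5, -0.5]
opening: 0.003
```

Run:
```python
from st import *
import pickle
s=st(); print(R.from_quat(s["eef_rot"]).as_matrix().round(3))
w=cam("wrist"); c=cam("side"); pickle.dump((w,c),open("cams1.pkl","wb"))
cv2.imwrite("pics/w1.png",w["img"]); cv2.imwrite("pics/s1.png",cv2.resize(c["img"][140:360,180:440],None,fx=3,fy=2.7,interpolation=cv2.INTER_CUBIC))
```

```text
t 3.35 q [0.063, 0.49, -0.589, 2.292, 1.684, 0.667, -0.719] p [0.5422, 0.0172, 0.2671] F [-0.6, -0.5, -0.5]
[[-0.772  0.339  0.537]
 [ 0.28   0.941 -0.192]
 [-0.57   0.002 -0.821]]
```

View pics/w1.png

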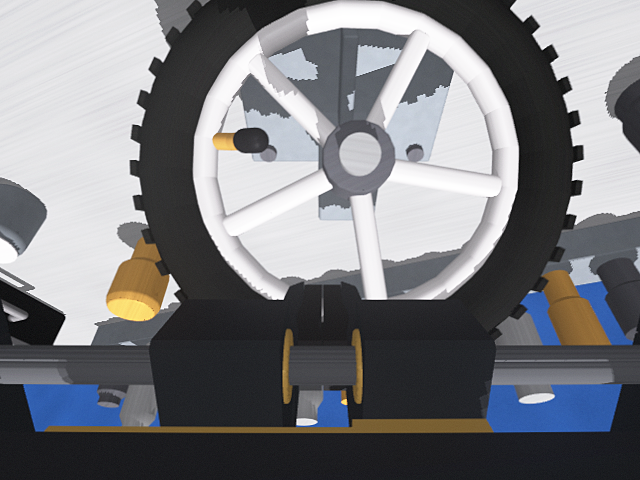

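View pics/s1.png

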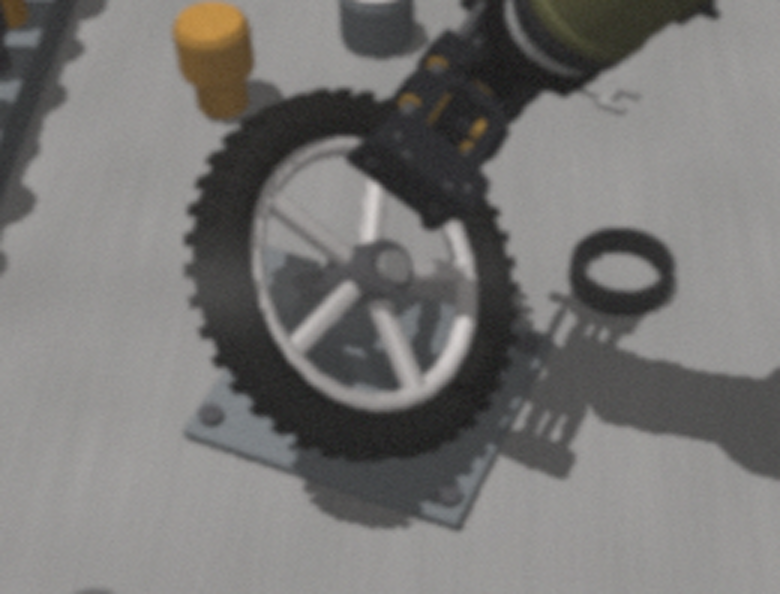

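Run:
```python
import pickle,cv2
w,c=pickle.load(open("cams1.pkl","rb"))
cv2.imwrite("pics/w1z.png",cv2.resize(w["img"][0:310,190:530],None,fx=2.2,fy=1.9,interpolation=cv2.INTER_CUBIC))
```

```text
(no output)
```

View pics/w1z.png

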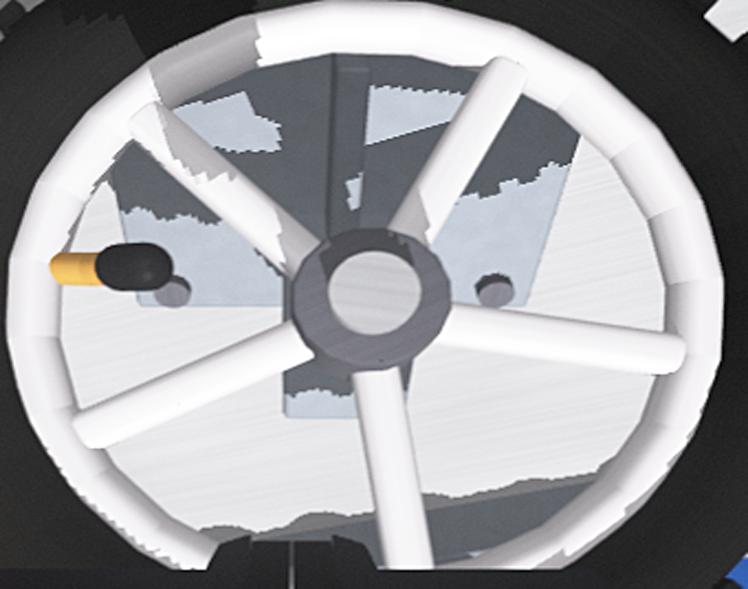

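```bash
cat > wfit.py <<'E'
from h import *
from plan import wheelR
from scipy.optimize import least_squares
def fit(cm,spk,hubface=None,extra=[],az=np.radians(-20),x0=(.563,.0345,.155),free="xyt",th0=98,verbose=True):
    """spk: list of (nominal stem-relative angle, [(px),(px)...]) axis points on midplane; solves hub offset and angle"""
    W0=wheelR(az)
    def f(p):
        hub=np.array(x0)+np.array(p[:3]); W=wheelR(az+p[4]); n=-W[:,2]; th=p[3]; r=[]
        for a,pts in spk:
            al=th+np.radians(a); d=np.cos(al)*W[:,0]+np.sin(al)*W[:,1]
            l=proj(cm,[hub+.03*d,hub+.09*d]); v=(l[1]-l[0])/np.linalg.norm(l[1]-l[0]); nn=np.array([-v[1],v[0]])
            r+=[(np.array(q)-l[0])@nn for q in pts]
        if hubface is not None: r+=list(proj(cm,hub+.03*n)[0]-hubface)
        for a,rad,fr,px in extra:
            al=th+np.radians(a); d=np.cos(al)*W[:,0]+np.sin(al)*W[:,1]
            r+=list(proj(cm,hub+rad*d+fr*n)[0]-np.array(px))
        return np.r_[r,np.array(p[:3])/.005,p[4]/.02]
    s=least_squares(f,[0,0,0,np.radians(th0),0])
    if verbose: print("hub",(np.array(x0)+s.x[:3]).round(4).tolist(),"th deg",np.degrees(s.x[3]).round(2),"az",np.degrees(az+s.x[4]).round(2),"res px",s.fun[:-4].round(1).tolist())
    return s
E
cat > t5.py <<'E'
from wfit import *
import pickle
w,c=pickle.load(open("cams1.pkl","rb"))
z=lambda x,y:(x/2.2+190,y/1.9)
spk=[(36,[z(491,120),z(430,200)]),(36,[])]
# nominal angles: image is rolled 180: determine via projecting
W=wheelR(np.radians(-20)); hub=np.array([.563,.0345,.155])
for a in (0,36,108,180,252,324):
    al=np.radians(98+a); d=np.cos(al)*W[:,0]+np.sin(al)*W[:,1]; p=proj(w,[hub+.04*d,hub+.091*d]); print(a,[((q-[190,0])*[2.2,1.9]).round(0).tolist() for q in p])
print("hubface",(proj(w,hub-.03*W[:,2])[0]-[190,0])*[2.2,1.9])
s=w["s"]; print("tcp px",proj(w,s["tool_pos"]))
E
python3 t5.py
```

```text
0 [[238.0, 296.0], [68.0, 275.0]]
36 [[274.0, 231.0], [151.0, 129.0]]
108 [[429.0, 208.0], [504.0, 75.0]]
180 [[503.0, 328.0], [672.0, 349.0]]
252 [[394.0, 426.0], [424.0, 571.0]]
324 [[252.0, 366.0], [101.0, 436.0]]
hubface [382.24384626 291.61071658]
tcp px [[323.90377045 303.89775317]]
```

```bash
cat >> t5.py <<'E'
spk=[(36,[z(170,137),z(270,230)]),(108,[z(491,120),z(430,200)]),(180,[z(480,324),z(660,352)]),(252,[z(381,390),z(409,550)]),(324,[z(290,343),z(120,417)])]
fit(w,spk,z(374,292))
fit(w,spk,z(374,292),x0=(.560,.035,.155))
# side
f=lambda x,y:(x/4+220,y/3.3+160)
E
python3 t5.py | tail -2
```

```text
hub [0.5633, 0.0335, 0.1537] th deg 100.63 az -18.52 res px [0.2, -1.7, 3.3, -1.7, -1.5, -0.5, -0.1, -0.5, 0.4, 0.1, 0.9, -0.7]
hub [0.5622, 0.0337, 0.1551] th deg 100.65 az -18.5 res px [0.2, -1.7, 3.3, -1.7, -1.5, -0.5, -0.1, -0.5, 0.4, 0.1, 0.9, -0.8]
```

```bash
sed -i 's/^HUB=.*$/HUB=np.array([.563,.0335,.1545]);AZ=np.radians(-19.5)/' plan.py
cat > t6.py <<'E'
from tow import *
from st import st
import sys
s=st(); p0=s["tool_pos"];R0=R.from_quat(s["eef_rot"]).as_matrix(); q=s["q"]
T=Rt(); 
u=W.T@(p0-HUB); print("wheel coords now mm",(1e3*u).round(1),"r",(1e3*np.hypot(u[0],u[1])).round(1),"phi",np.degrees(np.arctan2(u[1],u[0])).round(1),"tilt",R.from_matrix(W.T@R0).as_euler("ZYX",degrees=True).round(1))
a=[float(x) for x in sys.argv[1:]]
for i in range(0,len(a),3):
    P=PW(a[i],a[i+1],a[i+2]); q,e,er=IK(P,T,q); print(a[i:i+3],P.round(3),rel(p0,R0,P,T),"q",q.round(2).tolist(),round(e,4),round(er,4))
E
python3 t6.py 28 .062 -.03 28 .058 .0 28 .058 .014
```

```text
t 3.45 q [0.065, 0.489, -0.586, 2.292, 1.682, 0.668, -0.718] p [0.5425, 0.0145, 0.2678] F [-0.2, 0.1, -0.1]
wheel coords now mm [ 78.5  24.7 -82.8] r 82.3 phi 17.5 tilt [-179.4   15.1    0.5]
[28.0, 0.062, -0.03] [0.565 0.002 0.216] ([0.91, -0.41, 5.72], [-0.006, -0.002, -0.011]) q [0.11, 0.63, -0.61, 2.3, 1.89, 0.74, -0.86] 0.0 0.0
[28.0, 0.058, 0.0] [ 0.585 -0.003  0.194] ([0.47, -0.2, 8.71], [-0.006, -0.002, -0.011]) q [0.12, 0.69, -0.6, 2.27, 1.94, 0.76, -0.88] 0.0 0.0
[28.0, 0.058, 0.014] [ 0.595 -0.007  0.185] ([0.11, -0.19, 10.06], [-0.006, -0.002, -0.011]) q [0.13, 0.72, -0.6, 2.25, 1.96, 0.76, -0.87] 0.0 0.0
```

Emit:
carry_out --rows '[{"claw": 0, "dp": [0.2, -0.1, 1.2], "delta_rot": [0, 0, 0]}, {"claw": 0, "dp": [0.3, -0.2, 2.6], "delta_rot": [0, 0, 0]}, {"claw": 0, "dp": [0.4, -0.2, 4.0], "delta_rot": [0, 0, 0]}, {"claw": 0, "dp": [0.4, -0.2, 5.4], "delta_rot": [0, 0, 0]}, {"claw": 0, "dp": [0.3, -0.2, 6.4], "delta_rot": [0, 0, -0.01]}]'

```text
clock: 3.95
tool_pos: [0.5744, -0.0008, 0.2133]
eef_rot: [0.164, 0.94, -0.055, 0.295]
contact_force: [-0.8, -0.5, -0.2]
opening: 0.01
```

```bash
python3 t6.py 28 .058 .0 28 .058 .014
python3 - <<'E'
from h import *
w=cam("wrist"); cv2.imwrite("pics/w2.png",w["img"])
E
```

```text
t 3.95 q [0.099, 0.638, -0.581, 2.275, 1.88, 0.728, -0.845] p [0.5744, -0.0008, 0.2133] F [-0.8, -0.5, -0.2]
wheel coords now mm [ 59.3  28.6 -20.8] r 65.8 phi 25.7 tilt [-179.8   15.1    0.6]
[28.0, 0.058, 0.0] [ 0.585 -0.003  0.194] ([0.24, 0.15, 2.22], [-0.009, -0.001, -0.003]) q [0.11, 0.69, -0.59, 2.27, 1.95, 0.75, -0.88] 0.0 0.0
[28.0, 0.058, 0.014] [ 0.595 -0.007  0.185] ([-0.12, 0.17, 3.57], [-0.009, -0.001, -0.003]) q [0.12, 0.72, -0.58, 2.25, 1.97, 0.75, -0.88] 0.0 0.0
```

View pics/w2.png

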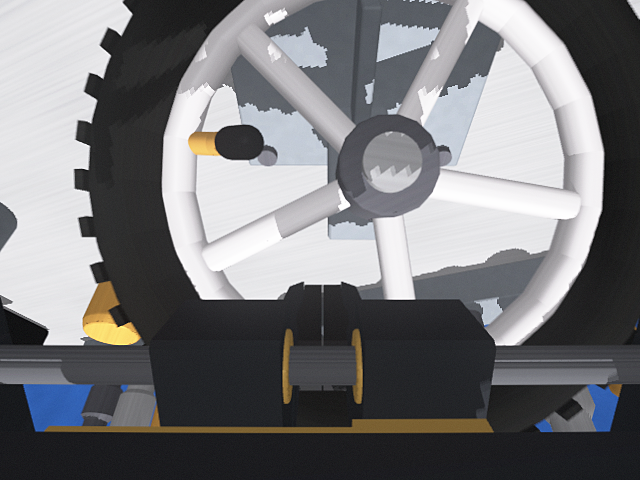

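Emit:
carry_out --rows '[{"claw": 0, "dp": [0.1, 0.1, 0.8], "delta_rot": [0, 0, 0]}, {"claw": 0, "dp": [0.1, 0.1, 1.6], "delta_rot": [0, 0, 0]}, {"claw": 0, "dp": [0, 0.2, 2.4], "delta_rot": [0, 0, 0]}, {"claw": 0, "dp": [0, 0.2, 3.1], "delta_rot": [-0.01, 0, 0]}, {"claw": 0, "dp": [-0.1, 0.2, 3.6], "delta_rot": [-0.01, 0, 0]}]'

```text
clock: 4.5
tool_pos: [0.5958, -0.0073, 0.1829]
eef_rot: [0.163, 0.94, -0.05, 0.295]
contact_force: [-0.6, -0.5, -0.2]
opening: 0.009
```

```bash
python3 t6.py 40 .058 .014 50 .058 .014 60 .058 .014
python3 - <<'E'
from h import *
w=cam("wrist"); cv2.imwrite("pics/w3.png",w["img"])
E
```

```text
t 4.5 q [0.124, 0.72, -0.58, 2.246, 1.97, 0.752, -0.883] p [0.5958, -0.0073, 0.1829] F [-0.6, -0.5, -0.2]
wheel coords now mm [50.4 27.5 15.8] r 57.4 phi 28.6 tilt [-1.798e+02  1.510e+01  1.000e-01]
[40.0, 0.058, 0.014] [ 0.588 -0.015  0.18 ] ([0.62, -0.98, -0.02], [-0.0, -0.002, -0.003]) q [0.14, 0.73, -0.59, 2.27, 2.01, 0.77, -0.91] 0.0 0.0
[50.0, 0.058, 0.014] [ 0.581 -0.02   0.174] ([1.31, -1.7, 0.16], [-0.0, -0.002, -0.003]) q [0.15, 0.74, -0.6, 2.3, 2.04, 0.79, -0.94] 0.0 0.0
[60.0, 0.058, 0.014] [ 0.574 -0.024  0.168] ([2.1, -2.28, 0.38], [-0.0, -0.002, -0.003]) q [0.16, 0.75, -0.61, 2.32, 2.07, 0.82, -0.98] 0.0 0.0
```

View pics/w3.png

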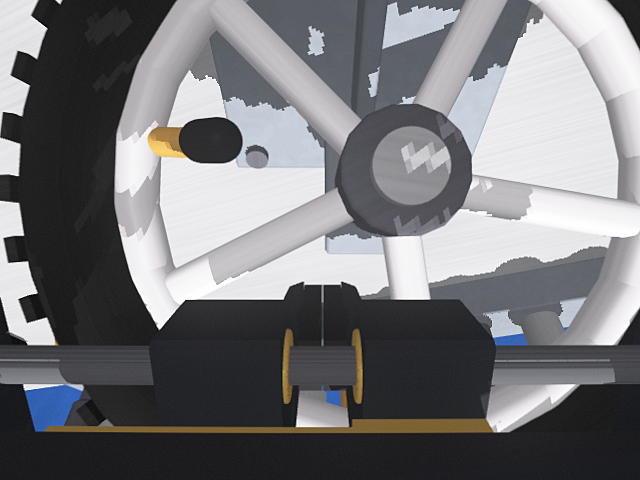

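```bash
cat > sw.py <<'E'
from tow import *
from st import st
import sys
# usage: sw.py dphi_per_row [r] [dep]
s=st(False); p0=s["tool_pos"];R0=R.from_quat(s["eef_rot"]).as_matrix(); q=s["q"]
T=Rt(); r=float(sys.argv[2]) if len(sys.argv)>2 else .058; dep=float(sys.argv[3]) if len(sys.argv)>3 else .014
u=W.T@(p0-HUB); ph=np.degrees(np.arctan2(u[1],u[0]))%360; print("wheel mm",(1e3*u).round(1),"r",(1e3*np.hypot(u[0],u[1])).round(1),"phi",ph.round(1),"Fw",(W.T@s["contact_force"]).round(1))
for i in range(1,6):
    f=ph+float(sys.argv[1])*i; P=PW(f,r,dep); a,b=rel(p0,R0,P,T); print(round(f,1),a,b)
q,e,er=IK(P,T,q); print("q",q.round(2).tolist(),round(e,4),round(er,4))
E
python3 sw.py 3.2
```

```text
t 4.55 q [0.124, 0.721, -0.58, 2.245, 1.97, 0.752, -0.883] p [0.5962, -0.0076, 0.1827] F [1.1, -0.8, -0.5]
wheel mm [50.5 27.6 16.3] r 57.5 phi 28.7 Fw [0.4 0.4 1.3]
31.9 [0.18, -0.3, -0.19] [-0.001, -0.002, -0.004]
35.1 [0.35, -0.57, -0.15] [-0.001, -0.002, -0.004]
38.3 [0.54, -0.83, -0.1] [-0.001, -0.002, -0.004]
41.5 [0.74, -1.08, -0.04] [-0.001, -0.002, -0.004]
44.7 [0.95, -1.32, 0.02] [-0.001, -0.002, -0.004]
q [0.15, 0.73, -0.59, 2.28, 2.02, 0.78, -0.93] 0.0 0.0
```

Emit:
carry_out --rows '[{"claw": 0, "dp": [0.2, -0.3, -0.1], "delta_rot": [0, 0, 0]}, {"claw": 0, "dp": [0.35, -0.55, -0.1], "delta_rot": [0, 0, 0]}, {"claw": 0, "dp": [0.55, -0.85, -0.1], "delta_rot": [0, 0, 0]}, {"claw": 0, "dp": [0.75, -1.1, 0], "delta_rot": [0, 0, 0]}, {"claw": 0, "dp": [0.95, -1.3, 0], "delta_rot": [0, 0, 0]}]'

```text
clock: 5.05
tool_pos: [0.5848, -0.0168, 0.1775]
eef_rot: [0.163, 0.94, -0.05, 0.296]
contact_force: [3.0, 2.5, 0.4]
opening: 0.008
```

```bash
python3 sw.py 4
```

```text
t 5.05 q [0.148, 0.729, -0.594, 2.284, 2.021, 0.776, -0.929] p [0.5848, -0.0168, 0.1775] F [3.0, 2.5, 0.4]
wheel mm [41.6 40.2 13.8] r 57.9 phi 44.0 Fw [ 1.6 -3.4  1.2]
48.0 [0.27, -0.29, 0.09] [0.001, -0.001, -0.003]
52.0 [0.56, -0.55, 0.17] [0.001, -0.001, -0.003]
56.0 [0.88, -0.79, 0.26] [0.001, -0.001, -0.003]
60.0 [1.21, -1.01, 0.35] [0.001, -0.001, -0.003]
64.0 [1.56, -1.2, 0.44] [0.001, -0.001, -0.003]
q [0.17, 0.76, -0.61, 2.33, 2.08, 0.83, -0.99] 0.0 0.0
```

Emit:
carry_out --rows '[{"claw": 0, "dp": [0.27, -0.3, 0.1], "delta_rot": [0, 0, 0]}, {"claw": 0, "dp": [0.56, -0.55, 0.2], "delta_rot": [0, 0, 0]}, {"claw": 0, "dp": [0.88, -0.8, 0.25], "delta_rot": [0, 0, 0]}, {"claw": 0, "dp": [1.2, -1.0, 0.35], "delta_rot": [0, 0, 0]}, {"claw": 0, "dp": [1.55, -1.2, 0.45], "delta_rot": [0, 0, 0]}]'

```text
clock: 5.55
tool_pos: [0.5711, -0.0249, 0.1648]
eef_rot: [0.163, 0.94, -0.05, 0.296]
contact_force: [2.4, 1.4, 0.6]
opening: 0.004
```

```bash
python3 sw.py 4;  python3 - <<'E'
from h import *
w=cam("wrist"); cv2.imwrite("pics/w4.png",w["img"])
E
```

```text
t 5.55 q [0.168, 0.759, -0.613, 2.333, 2.086, 0.826, -0.996] p [0.5711, -0.0249, 0.1648] F [2.4, 1.4, 0.6]
wheel mm [25.3 52.3 14.2] r 58.1 phi 64.2 Fw [ 1.6 -2.1  1. ]
68.2 [0.37, -0.15, 0.08] [0.0, -0.001, -0.003]
72.2 [0.73, -0.29, 0.18] [0.0, -0.001, -0.003]
76.2 [1.11, -0.4, 0.28] [0.0, -0.001, -0.003]
80.2 [1.49, -0.49, 0.38] [0.0, -0.001, -0.003]
84.2 [1.88, -0.55, 0.49] [0.0, -0.001, -0.003]
q [0.17, 0.8, -0.63, 2.38, 2.13, 0.89, -1.06] 0.0 0.0
```

View pics/w4.png

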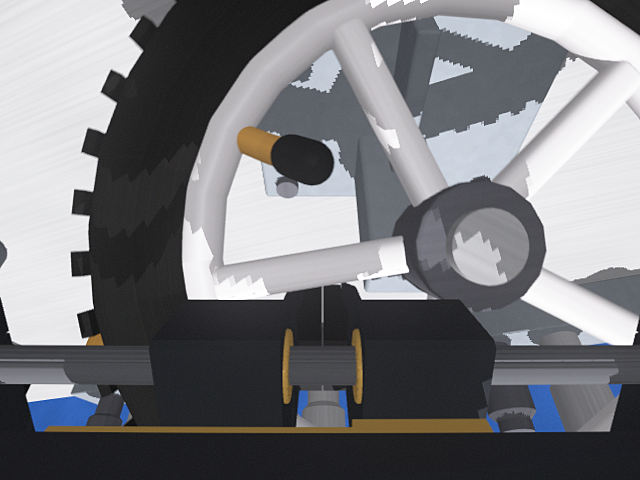

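Emit:
carry_out --rows '[{"claw": 0, "dp": [0.37, -0.15, 0.1], "delta_rot": [0, 0, 0]}, {"claw": 0, "dp": [0.75, -0.3, 0.2], "delta_rot": [0, 0, 0]}, {"claw": 0, "dp": [1.1, -0.4, 0.3], "delta_rot": [0, 0, 0]}, {"claw": 0, "dp": [1.5, -0.5, 0.4], "delta_rot": [0, 0, 0]}, {"claw": 0, "dp": [1.9, -0.55, 0.5], "delta_rot": [0, 0, 0]}]'

```text
clock: 6.1
tool_pos: [0.5567, -0.0263, 0.1492]
eef_rot: [0.163, 0.94, -0.051, 0.296]
contact_force: [3.1, -0.1, 1.8]
opening: 0.003
```

```bash
python3 sw.py 4.5
```

```text
t 6.1 q [0.169, 0.8, -0.631, 2.383, 2.137, 0.894, -1.069] p [0.5567, -0.0263, 0.1492] F [3.1, -0.1, 1.8]
wheel mm [ 4.9 58.5 14.2] r 58.7 phi 85.2 Fw [ 3.3 -1.   1.1]
89.7 [0.45, 0.04, 0.1] [-0.001, -0.001, -0.004]
94.2 [0.89, 0.06, 0.22] [-0.001, -0.001, -0.004]
98.7 [1.33, 0.11, 0.34] [-0.001, -0.001, -0.004]
103.2 [1.76, 0.19, 0.46] [-0.001, -0.001, -0.004]
107.7 [2.18, 0.31, 0.57] [-0.001, -0.001, -0.004]
q [0.14, 0.85, -0.65, 2.42, 2.17, 0.97, -1.14] 0.0 0.0
```

Emit:
carry_out --rows '[{"claw": 0, "dp": [0.45, 0, 0.1], "delta_rot": [0, 0, 0]}, {"claw": 0, "dp": [0.9, 0.05, 0.2], "delta_rot": [0, 0, 0]}, {"claw": 0, "dp": [1.35, 0.1, 0.35], "delta_rot": [0, 0, 0]}, {"claw": 0, "dp": [1.75, 0.2, 0.45], "delta_rot": [0, 0, 0]}, {"claw": 0, "dp": [2.2, 0.3, 0.55], "delta_rot": [0, 0, 0]}]'

```text
clock: 6.6
tool_pos: [0.5433, -0.0189, 0.1317]
eef_rot: [0.164, 0.94, -0.051, 0.296]
contact_force: [2.4, -0.5, 2.2]
opening: 0.003
```

```bash
python3 sw.py 4.5
```

```text
t 6.6 q [0.144, 0.851, -0.648, 2.427, 2.167, 0.976, -1.145] p [0.5433, -0.0189, 0.1317] F [2.4, -0.5, 2.2]
wheel mm [-18.1  56.   13.8] r 58.9 phi 107.9 Fw [ 3.3 -0.4  0.4]
112.4 [0.38, 0.24, 0.12] [-0.002, -0.001, -0.004]
116.9 [0.78, 0.43, 0.23] [-0.002, -0.001, -0.004]
121.4 [1.17, 0.65, 0.33] [-0.002, -0.001, -0.004]
125.9 [1.54, 0.9, 0.43] [-0.002, -0.001, -0.004]
130.4 [1.88, 1.18, 0.52] [-0.002, -0.001, -0.004]
q [0.1, 0.9, -0.66, 2.45, 2.17, 1.04, -1.2] 0.0 0.0
```

Emit:
carry_out --rows '[{"claw": 0, "dp": [0.4, 0.2, 0.1], "delta_rot": [0, 0, 0]}, {"claw": 0, "dp": [0.8, 0.4, 0.2], "delta_rot": [0, 0, 0]}, {"claw": 0, "dp": [1.15, 0.65, 0.3], "delta_rot": [0, 0, 0]}, {"claw": 0, "dp": [1.55, 0.9, 0.4], "delta_rot": [0, 0, 0]}, {"claw": 0, "dp": [1.9, 1.2, 0.5], "delta_rot": [0, 0, 0]}]'

```text
clock: 7.1
tool_pos: [0.5348, -0.0035, 0.1163]
eef_rot: [0.164, 0.94, -0.052, 0.295]
contact_force: [1.5, -2.0, 2.6]
opening: 0.006
```

```bash
python3 sw.py 4.5;  python3 - <<'E'
from h import *
w=cam("wrist"); cv2.imwrite("pics/w5.png",w["img"])
c=cam("side"); cv2.imwrite("pics/s5.png",cv2.resize(c["img"][140:360,180:440],None,fx=3,fy=2.7,interpolation=cv2.INTER_CUBIC))
E
```

```text
t 7.1 q [0.099, 0.898, -0.66, 2.45, 2.167, 1.044, -1.205] p [0.5348, -0.0035, 0.1163] F [1.5, -2.0, 2.6]
wheel mm [-38.4  44.3  13.6] r 58.6 phi 130.9 Fw [ 3.3  1.4 -0.1]
135.4 [0.28, 0.35, 0.11] [-0.003, -0.002, -0.004]
139.9 [0.57, 0.69, 0.19] [-0.003, -0.002, -0.004]
144.4 [0.84, 1.05, 0.26] [-0.003, -0.002, -0.004]
148.9 [1.09, 1.43, 0.32] [-0.003, -0.002, -0.004]
153.4 [1.3, 1.83, 0.38] [-0.003, -0.002, -0.004]
q [0.05, 0.93, -0.67, 2.45, 2.15, 1.08, -1.24] 0.0 0.0
```

View pics/w5.png

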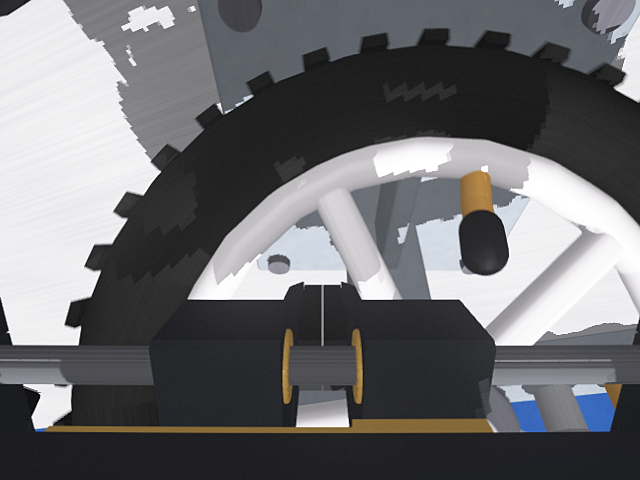

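View pics/s5.png

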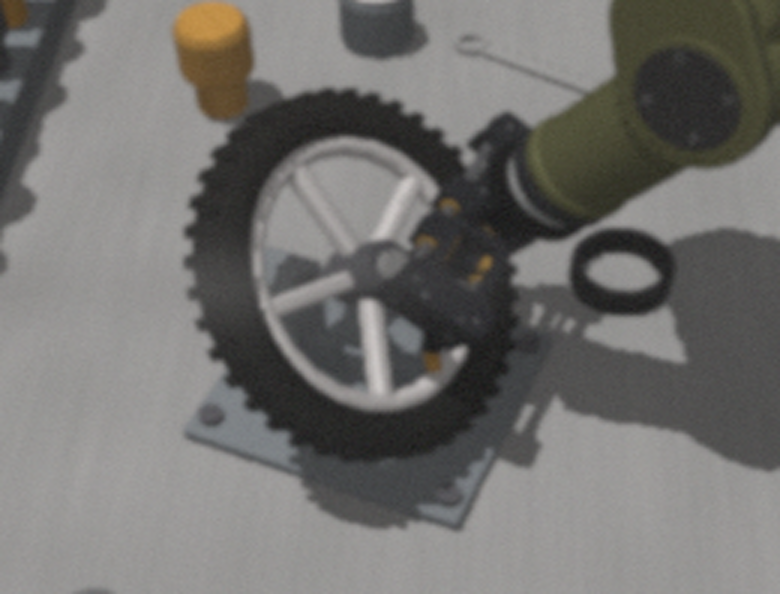

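Emit:
carry_out --rows '[{"claw": 0, "dp": [0.3, 0.35, 0.1], "delta_rot": [0, 0, 0]}, {"claw": 0, "dp": [0.55, 0.7, 0.2], "delta_rot": [0, 0, 0]}, {"claw": 0, "dp": [0.85, 1.05, 0.25], "delta_rot": [0, 0, 0]}, {"claw": 0, "dp": [1.1, 1.45, 0.3], "delta_rot": [0, 0, 0]}, {"claw": 0, "dp": [1.3, 1.85, 0.35], "delta_rot": [0, 0, 0]}]'

```text
clock: 7.7
tool_pos: [0.532, 0.0185, 0.1051]
eef_rot: [0.163, 0.941, -0.051, 0.294]
contact_force: [0.1, -2.4, 2.7]
opening: 0.006
```

```bash
python3 sw.py 4.5
```

```text
t 7.7 q [0.046, 0.93, -0.668, 2.447, 2.145, 1.08, -1.239] p [0.532, 0.0185, 0.1051] F [0.1, -2.4, 2.7]
wheel mm [-53.4  24.5  13.2] r 58.7 phi 155.3 Fw [ 2.6  2.2 -1.1]
159.8 [0.08, 0.45, 0.11] [-0.001, -0.005, -0.002]
164.3 [0.22, 0.88, 0.14] [-0.001, -0.005, -0.002]
168.8 [0.32, 1.33, 0.17] [-0.001, -0.005, -0.002]
173.3 [0.39, 1.78, 0.19] [-0.001, -0.005, -0.002]
177.8 [0.43, 2.23, 0.2] [-0.001, -0.005, -0.002]
q [-0.0, 0.94, -0.67, 2.42, 2.11, 1.09, -1.24] 0.0 0.0
```

Emit:
carry_out --rows '[{"claw": 0, "dp": [0.1, 0.45, 0.1], "delta_rot": [0, 0, 0]}, {"claw": 0, "dp": [0.2, 0.9, 0.15], "delta_rot": [0, 0, 0]}, {"claw": 0, "dp": [0.3, 1.35, 0.15], "delta_rot": [0, 0, 0]}, {"claw": 0, "dp": [0.4, 1.8, 0.2], "delta_rot": [0, -0.005, 0]}, {"claw": 0, "dp": [0.4, 2.25, 0.2], "delta_rot": [0, -0.005, 0]}]'

```text
clock: 8.2
tool_pos: [0.5371, 0.0407, 0.1008]
eef_rot: [0.162, 0.94, -0.051, 0.296]
contact_force: [-1.7, -4.1, 0.7]
opening: 0.005
```

```bash
python3 sw.py 4.5;  python3 - <<'E'
from h import *
w=cam("wrist"); cv2.imwrite("pics/w6.png",w["img"])
E
```

```text
t 8.2 q [-0.003, 0.942, -0.671, 2.419, 2.109, 1.09, -1.244] p [0.5371, 0.0407, 0.1008] F [-1.7, -4.1, 0.7]
wheel mm [-58.4   1.9  14. ] r 58.4 phi 178.2 Fw [ 0.4  4.5 -0.7]
182.7 [-0.04, 0.46, -0.01] [-0.001, -0.002, -0.002]
187.2 [-0.08, 0.91, -0.02] [-0.001, -0.002, -0.002]
191.7 [-0.15, 1.36, -0.04] [-0.001, -0.002, -0.002]
196.2 [-0.26, 1.8, -0.07] [-0.001, -0.002, -0.002]
200.7 [-0.4, 2.23, -0.11] [-0.001, -0.002, -0.002]
q [-0.04, 0.93, -0.67, 2.37, 2.06, 1.07, -1.21] 0.0 0.0
```

View pics/w6.png

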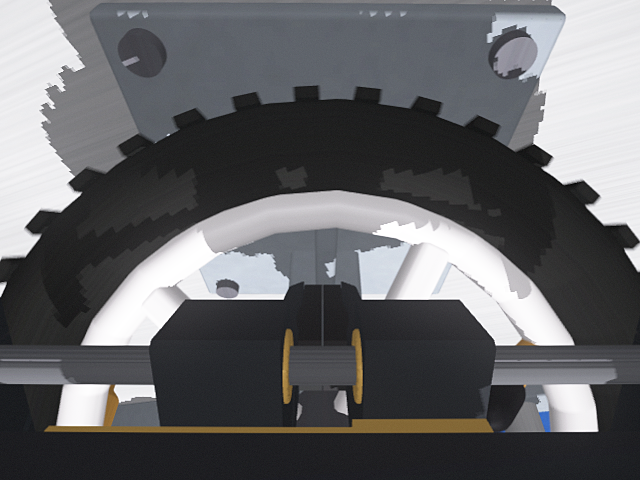

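Emit:
carry_out --rows '[{"claw": 0, "dp": [0, 0.45, 0], "delta_rot": [0, 0, 0]}, {"claw": 0, "dp": [-0.1, 0.9, 0], "delta_rot": [0, 0, 0]}, {"claw": 0, "dp": [-0.15, 1.35, -0.05], "delta_rot": [0, 0, 0]}, {"claw": 0, "dp": [-0.25, 1.8, -0.05], "delta_rot": [0, 0, 0]}, {"claw": 0, "dp": [-0.4, 2.25, -0.1], "delta_rot": [0, 0, 0]}]'

```text
clock: 8.75
tool_pos: [0.5476, 0.063, 0.1039]
eef_rot: [0.162, 0.94, -0.05, 0.295]
contact_force: [-2.1, -2.4, -0.3]
opening: 0.003
```

```bash
python3 sw.py 4.5
```

```text
t 8.75 q [-0.039, 0.931, -0.672, 2.37, 2.058, 1.062, -1.209] p [0.5476, 0.063, 0.1039] F [-2.1, -2.4, -0.3]
wheel mm [-54.4 -22.6  13.8] r 58.9 phi 202.6 Fw [-1.   3.  -0.7]
207.1 [-0.27, 0.38, -0.06] [0.001, -0.002, -0.001]
211.6 [-0.49, 0.78, -0.11] [0.001, -0.002, -0.001]
216.1 [-0.73, 1.15, -0.18] [0.001, -0.002, -0.001]
220.6 [-1.0, 1.51, -0.25] [0.001, -0.002, -0.001]
225.1 [-1.3, 1.85, -0.33] [0.001, -0.002, -0.001]
q [-0.06, 0.9, -0.67, 2.31, 2.0, 1.02, -1.14] 0.0 0.0
```

Emit:
carry_out --rows '[{"claw": 0, "dp": [-0.25, 0.4, -0.05], "delta_rot": [0, 0, 0]}, {"claw": 0, "dp": [-0.5, 0.8, -0.1], "delta_rot": [0, 0, 0]}, {"claw": 0, "dp": [-0.75, 1.15, -0.2], "delta_rot": [0, 0, 0]}, {"claw": 0, "dp": [-1.0, 1.5, -0.25], "delta_rot": [0, 0, 0]}, {"claw": 0, "dp": [-1.3, 1.85, -0.35], "delta_rot": [0, 0, 0]}]'

```text
clock: 9.25
tool_pos: [0.5619, 0.0778, 0.1143]
eef_rot: [0.162, 0.94, -0.05, 0.295]
contact_force: [-2.5, -2.4, -0.6]
opening: 0.003
```

```bash
python3 sw.py 4.5;  python3 - <<'E'
from h import *
w=cam("wrist"); cv2.imwrite("pics/w7.png",w["img"])
c=cam("side"); cv2.imwrite("pics/s7.png",cv2.resize(c["img"][140:360,180:440],None,fx=3,fy=2.7,interpolation=cv2.INTER_CUBIC))
E
```

```text
t 9.25 q [-0.057, 0.902, -0.666, 2.313, 2.001, 1.016, -1.144] p [0.5619, 0.0778, 0.1143] F [-2.5, -2.4, -0.6]
wheel mm [-41.  -41.5  13.7] r 58.3 phi 225.3 Fw [-1.5  3.1 -0.8]
229.8 [-0.35, 0.29, -0.07] [0.002, -0.003, -0.001]
234.3 [-0.7, 0.57, -0.16] [0.002, -0.003, -0.001]
238.8 [-1.06, 0.82, -0.26] [0.002, -0.003, -0.001]
243.3 [-1.45, 1.04, -0.36] [0.002, -0.003, -0.001]
247.8 [-1.85, 1.23, -0.47] [0.002, -0.003, -0.001]
q [-0.06, 0.87, -0.66, 2.26, 1.94, 0.97, -1.06] 0.0 0.0
```

View pics/w7.png

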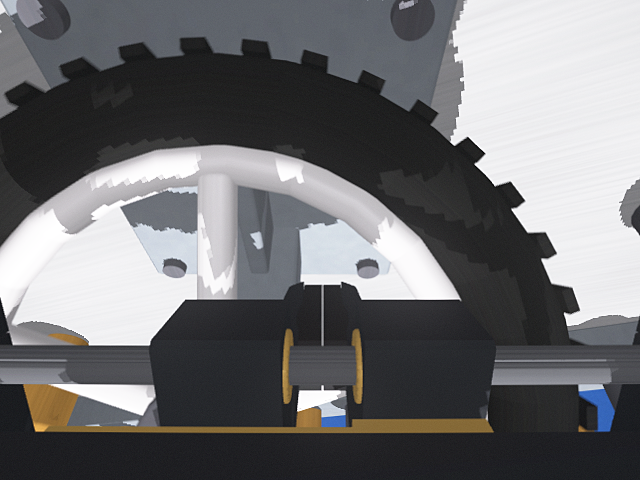

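View pics/s7.png

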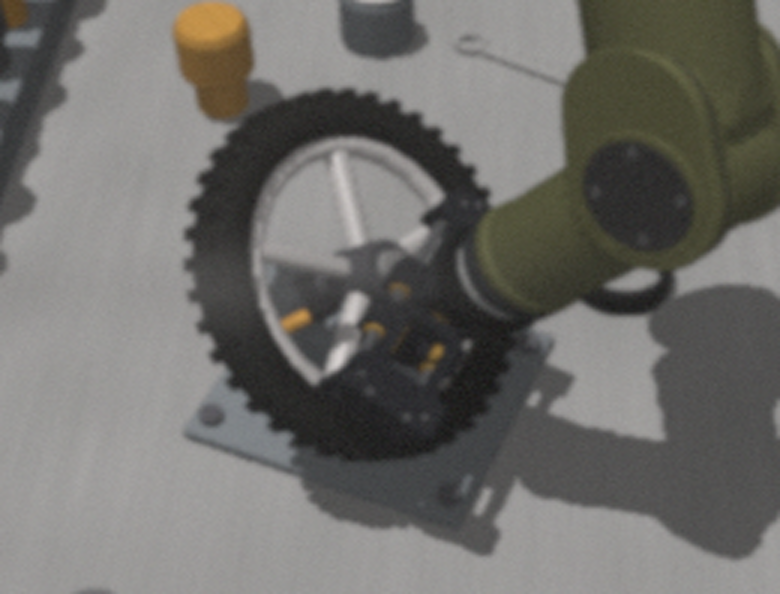

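Emit:
carry_out --rows '[{"claw": 0, "dp": [-0.35, 0.3, -0.05], "delta_rot": [0, 0, 0]}, {"claw": 0, "dp": [-0.7, 0.55, -0.15], "delta_rot": [0, 0, 0]}, {"claw": 0, "dp": [-1.05, 0.8, -0.25], "delta_rot": [0, 0, 0]}, {"claw": 0, "dp": [-1.45, 1.05, -0.35], "delta_rot": [0, 0, 0]}, {"claw": 0, "dp": [-1.85, 1.25, -0.45], "delta_rot": [0, 0, 0]}]'

```text
clock: 9.85
tool_pos: [0.5789, 0.0865, 0.1294]
eef_rot: [0.162, 0.94, -0.049, 0.296]
contact_force: [-5.1, -1.7, -2.3]
opening: -0.002
```

```bash
python3 sw.py 4.5
```

```text
t 9.85 q [-0.06, 0.867, -0.657, 2.256, 1.945, 0.964, -1.064] p [0.5789, 0.0865, 0.1294] F [-5.1, -1.7, -2.3]
wheel mm [-21.  -55.3  14.1] r 59.1 phi 249.2 Fw [-4.5  3.3 -1.8]
253.7 [-0.45, 0.04, -0.13] [0.004, -0.002, -0.001]
258.2 [-0.88, 0.15, -0.24] [0.004, -0.002, -0.001]
262.7 [-1.31, 0.23, -0.36] [0.004, -0.002, -0.001]
267.2 [-1.75, 0.27, -0.48] [0.004, -0.002, -0.001]
271.7 [-2.19, 0.28, -0.6] [0.004, -0.002, -0.001]
q [-0.05, 0.83, -0.65, 2.21, 1.89, 0.92, -0.97] 0.0 0.0
```

Emit:
carry_out --rows '[{"claw": 0, "dp": [-0.45, 0.05, -0.15], "delta_rot": [0, 0, 0]}, {"claw": 0, "dp": [-0.9, 0.15, -0.25], "delta_rot": [0, 0, 0]}, {"claw": 0, "dp": [-1.3, 0.2, -0.35], "delta_rot": [0, 0, 0]}, {"claw": 0, "dp": [-1.75, 0.25, -0.5], "delta_rot": [0, 0, 0]}, {"claw": 0, "dp": [-2.0, 0.3, -0.55], "delta_rot": [0, 0, 0]}]'

```text
clock: 10.35
tool_pos: [0.5933, 0.0853, 0.1462]
eef_rot: [0.162, 0.94, -0.048, 0.297]
contact_force: [-2.3, 0.8, -2.4]
opening: 0.004
```

```bash
python3 sw.py 4;  python3 - <<'E'
from h import *
import pickle
w=cam("wrist"); cv2.imwrite("pics/w8.png",w["img"])
c=cam("side"); cv2.imwrite("pics/s8.png",cv2.resize(c["img"][160:320,220:360],None,fx=5,fy=3.7,interpolation=cv2.INTER_CUBIC))
k=cam("scene"); cv2.imwrite("pics/c8.png",cv2.resize(k["img"][215:345,240:420],None,fx=4,fy=4,interpolation=cv2.INTER_CUBIC))
pickle.dump((w,c,k),open("cams8.pkl","wb"))
E
```

```text
t 10.35 q [-0.047, 0.83, -0.648, 2.214, 1.9, 0.916, -0.985] p [0.5933, 0.0853, 0.1462] F [-2.3, 0.8, -2.4]
wheel mm [  0.9 -58.9  14. ] r 58.9 phi 270.9 Fw [-3.4 -0.  -0.3]
274.9 [-0.39, -0.11, -0.1] [0.005, -0.0, -0.002]
278.9 [-0.78, -0.16, -0.21] [0.005, -0.0, -0.002]
282.9 [-1.16, -0.23, -0.31] [0.005, -0.0, -0.002]
286.9 [-1.54, -0.34, -0.41] [0.005, -0.0, -0.002]
290.9 [-1.91, -0.47, -0.51] [0.005, -0.0, -0.002]
q [-0.03, 0.8, -0.64, 2.18, 1.86, 0.88, -0.91] 0.0 0.0
```

View pics/w8.png

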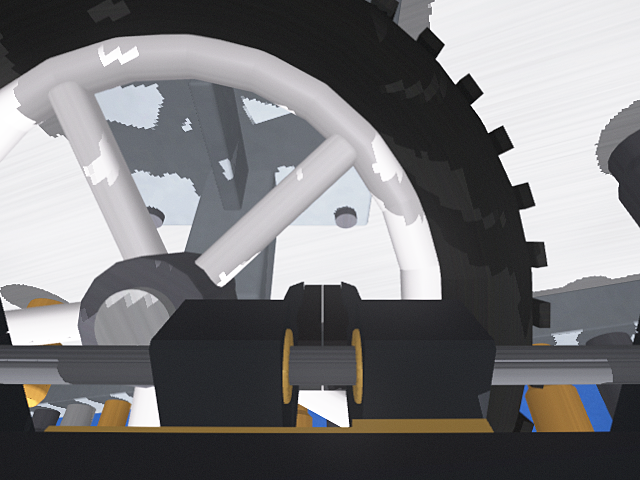

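View pics/s8.png

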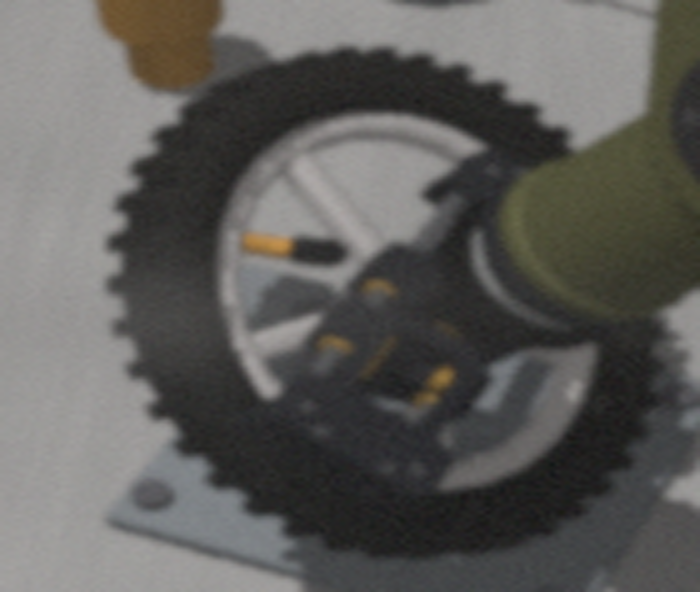

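View pics/c8.png

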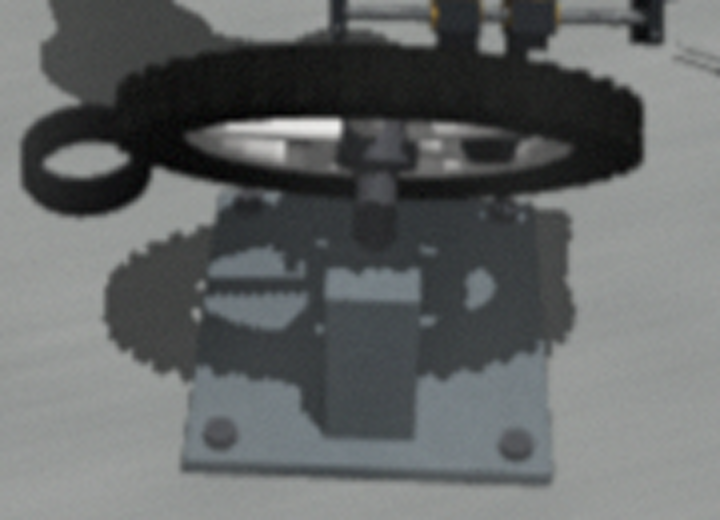

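Run:
```python
import pickle,cv2
w,c,k=pickle.load(open("cams8.pkl","rb"))
cv2.imwrite("pics/w8z.png",cv2.resize(w["img"][60:360,20:400],None,fx=2,fy=2,interpolation=cv2.INTER_CUBIC))
```

```text
(no output)
```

View pics/w8z.png

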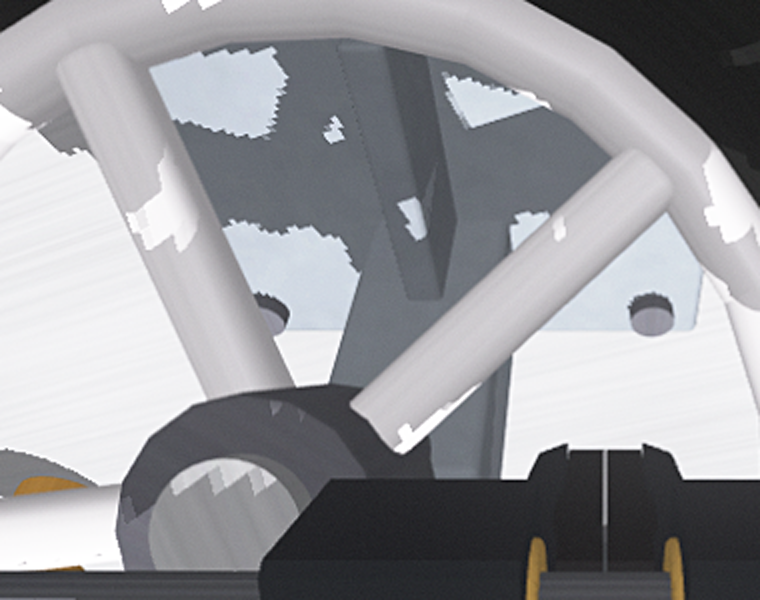

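```bash
cat > t8.py <<'E'
from wfit import *
import pickle
w,c,k=pickle.load(open("cams8.pkl","rb"))
z=lambda x,y:(x/2+20,y/2+60)
spk=[(180,[z(128,120),z(208.5,300)]),(252,[z(648,176),z(378,427)])]
H=(.563,.0335,.1545)
s=fit(w,spk,None,x0=H,az=np.radians(-19),th0=-55)
s=fit(w,spk,z(230,537),x0=H,az=np.radians(-19),th0=-55)
# side: valve
zs=lambda x,y:(x/5+220,y/3.7+160)
for az in (-19,-20):
    W=wheelR(np.radians(az)); n=-W[:,2]
    for hub in (H,(.560,.036,.1545)):
        hub=np.array(hub)
        for px,fr in ((zs(243,243),.0),(zs(265,244),.003),(zs(293,247),.008)):
            p=W.T@(onplane(c,[px],n,hub+fr*n)[0]-hub); print(az,hub,fr,"r",(1e3*np.hypot(p[0],p[1])).round(1),"ang",(np.degrees(np.arctan2(p[1],p[0]))%360).round(1))
E
python3 t8.py
```

```text
hub [0.562, 0.0322, 0.155] th deg -24.03 az -18.8 res px [0.4, -0.4, -0.2, 0.2]
hub [0.5638, 0.0314, 0.1541] th deg -24.96 az -19.57 res px [0.9, -0.9, -0.1, -1.0, -0.6, -0.7]
-19 [0.563  0.0335 0.1545] 0.0 r 85.2 ang 336.4
-19 [0.563  0.0335 0.1545] 0.003 r 77.0 ang 337.8
-19 [0.563  0.0335 0.1545] 0.008 r 67.2 ang 338.8
-19 [0.56   0.036  0.1545] 0.0 r 88.8 ang 336.9
-19 [0.56   0.036  0.1545] 0.003 r 80.7 ang 338.3
-19 [0.56   0.036  0.1545] 0.008 r 70.9 ang 339.3
-20 [0.563  0.0335 0.1545] 0.0 r 84.9 ang 335.9
-20 [0.563  0.0335 0.1545] 0.003 r 76.7 ang 337.3
-20 [0.563  0.0335 0.1545] 0.008 r 66.9 ang 338.4
-20 [0.56   0.036  0.1545] 0.0 r 88.5 ang 336.4
-20 [0.56   0.036  0.1545] 0.003 r 80.4 ang 337.8
-20 [0.56   0.036  0.1545] 0.008 r 70.7 ang 338.8
```

Emit:
carry_out --rows '[{"claw": 0, "dp": [-0.3, -0.1, -0.1], "delta_rot": [0, 0, 0]}, {"claw": 0, "dp": [-0.6, -0.15, -0.15], "delta_rot": [0, 0, 0]}, {"claw": 0, "dp": [-0.85, -0.2, -0.25], "delta_rot": [0, 0, 0]}, {"claw": 0, "dp": [-1.05, -0.2, -0.3], "delta_rot": [0, 0, 0]}, {"claw": 0, "dp": [-1.2, -0.25, -0.3], "delta_rot": [0, 0, 0]}]'

```text
clock: 11.0
tool_pos: [0.6004, 0.0803, 0.1558]
eef_rot: [0.162, 0.94, -0.048, 0.297]
contact_force: [-3.0, 1.7, -2.4]
opening: 0.005
```

```bash
python3 sw.py 2;  python3 - <<'E'
from h import *
import pickle
w=cam("wrist"); c=cam("side"); k=cam("scene")
cv2.imwrite("pics/w9z.png",cv2.resize(w["img"][60:360,20:400],None,fx=2,fy=2,interpolation=cv2.INTER_CUBIC))
cv2.imwrite("pics/s9.png",cv2.resize(c["img"][180:280,220:340],None,fx=6,fy=6,interpolation=cv2.INTER_CUBIC))
pickle.dump((w,c,k),open("cams9.pkl","wb"))
E
```

```text
t 11.0 q [-0.033, 0.809, -0.642, 2.196, 1.88, 0.89, -0.943] p [0.6004, 0.0803, 0.1558] F [-3.0, 1.7, -2.4]
wheel mm [ 13.6 -56.7  14.2] r 58.3 phi 283.5 Fw [-4.  -0.6 -1.1]
285.5 [-0.18, -0.08, -0.07] [0.005, 0.001, -0.002]
287.5 [-0.37, -0.13, -0.12] [0.005, 0.001, -0.002]
289.5 [-0.55, -0.2, -0.17] [0.005, 0.001, -0.002]
291.5 [-0.73, -0.27, -0.22] [0.005, 0.001, -0.002]
293.5 [-0.92, -0.34, -0.27] [0.005, 0.001, -0.002]
q [-0.02, 0.79, -0.63, 2.18, 1.85, 0.87, -0.9] 0.0 0.0
```

View pics/w9z.png

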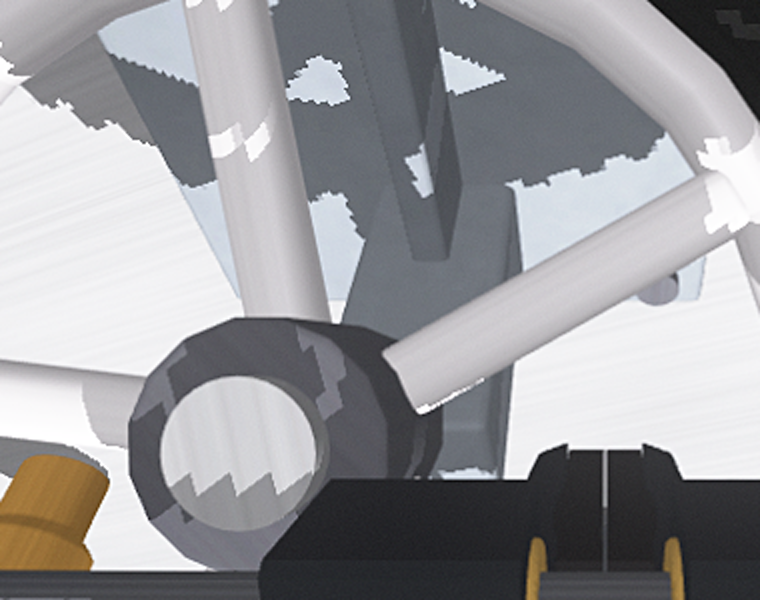

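View pics/s9.png

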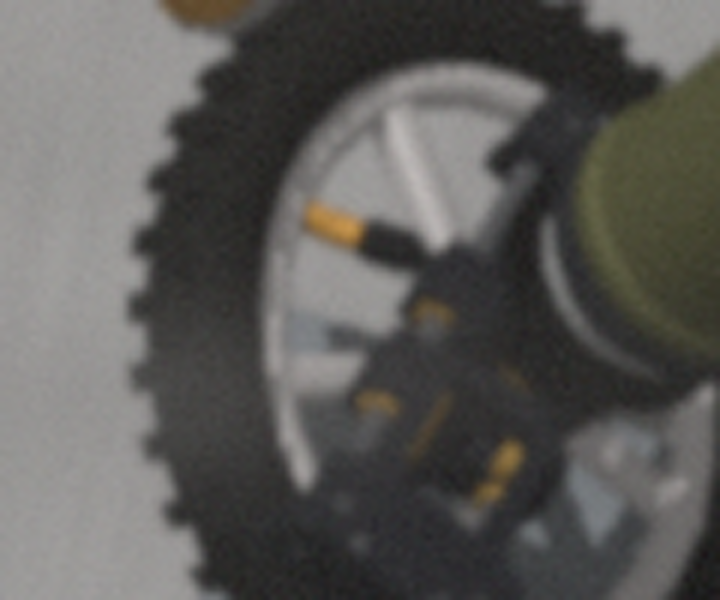

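```bash
cat > t9.py <<'E'
from wfit import *
import pickle
w,c,k=pickle.load(open("cams9.pkl","rb"))
z=lambda x,y:(x/2+20,y/2+60)
spk=[(180,[z(237,50),z(280,280)]),(252,[z(725,207),z(402,382)])]
H=(.563,.0335,.1545)
s=fit(w,spk,None,x0=H,az=np.radians(-19),th0=-10)
s=fit(w,spk,z(238,454),x0=H,az=np.radians(-19),th0=-10)
s=fit(w,spk+[(108,[z(100,407)])],z(238,454),x0=H,az=np.radians(-19),th0=-10)
zs=lambda x,y:(x/6+220,y/6+180)
W=wheelR(np.radians(-19)); n=-W[:,2]
for hub in (H,(.560,.036,.1545)):
    hub=np.array(hub)
    for px,fr in ((zs(306,215),.0),(zs(334,225),.003),(zs(360,235),.008)):
        p=W.T@(onplane(c,[px],n,hub+fr*n)[0]-hub); print(hub,fr,"r",(1e3*np.hypot(p[0],p[1])).round(1),"ang",(np.degrees(np.arctan2(p[1],p[0]))%360).round(1))
E
python3 t9.py
```

```text
hub [0.5617, 0.0318, 0.155] th deg -9.93 az -19.05 res px [-0.1, 0.1, 0.1, -0.1]
hub [0.5637, 0.0304, 0.1535] th deg -10.67 az -19.81 res px [-0.0, -0.4, 0.3, -0.5, -0.4, -0.1]
hub [0.5637, 0.0304, 0.1535] th deg -10.69 az -19.8 res px [0.0, -0.4, 0.3, -0.6, -0.2, -0.4, -0.0]
[0.563  0.0335 0.1545] 0.0 r 86.0 ang 351.0
[0.563  0.0335 0.1545] 0.003 r 76.8 ang 352.4
[0.563  0.0335 0.1545] 0.008 r 69.3 ang 352.5
[0.56   0.036  0.1545] 0.0 r 89.7 ang 350.8
[0.56   0.036  0.1545] 0.003 r 80.5 ang 352.1
[0.56   0.036  0.1545] 0.008 r 73.0 ang 352.2
```

Emit:
carry_out --rows '[{"claw": 0, "dp": [-0.15, -0.07, -0.05], "delta_rot": [0, 0, 0]}, {"claw": 0, "dp": [-0.3, -0.11, -0.1], "delta_rot": [0, 0, 0]}, {"claw": 0, "dp": [-0.45, -0.16, -0.14], "delta_rot": [0, 0, 0]}, {"claw": 0, "dp": [-0.58, -0.21, -0.17], "delta_rot": [0, 0, 0]}, {"claw": 0, "dp": [-0.58, -0.21, -0.17], "delta_rot": [0, 0, 0]}]'

```text
clock: 11.65
tool_pos: [0.6039, 0.0766, 0.161]
eef_rot: [0.162, 0.939, -0.048, 0.298]
contact_force: [-1.2, 1.1, -0.1]
opening: 0.005
```

```bash
python3 sw.py 1;  python3 - <<'E'
from h import *
import pickle
w=cam("wrist"); c=cam("side"); k=cam("scene")
cv2.imwrite("pics/w10z.png",cv2.resize(w["img"][60:360,20:400],None,fx=2,fy=2,interpolation=cv2.INTER_CUBIC))
cv2.imwrite("pics/s10.png",cv2.resize(c["img"][180:280,220:340],None,fx=6,fy=6,interpolation=cv2.INTER_CUBIC))
pickle.dump((w,c,k),open("cams10.pkl","wb"))
E
```

```text
t 11.65 q [-0.024, 0.799, -0.638, 2.188, 1.872, 0.878, -0.923] p [0.6039, 0.0766, 0.161] F [-1.2, 1.1, -0.1]
wheel mm [ 20.5 -54.3  14.3] r 58.1 phi 290.7 Fw [-1.  -0.6 -1.1]
291.7 [-0.08, -0.04, -0.05] [0.005, 0.003, -0.003]
292.7 [-0.17, -0.08, -0.08] [0.005, 0.003, -0.003]
293.7 [-0.26, -0.12, -0.1] [0.005, 0.003, -0.003]
294.7 [-0.35, -0.16, -0.13] [0.005, 0.003, -0.003]
295.7 [-0.44, -0.2, -0.15] [0.005, 0.003, -0.003]
q [-0.02, 0.79, -0.63, 2.18, 1.85, 0.86, -0.89] 0.0 0.0
```

View pics/w10z.png

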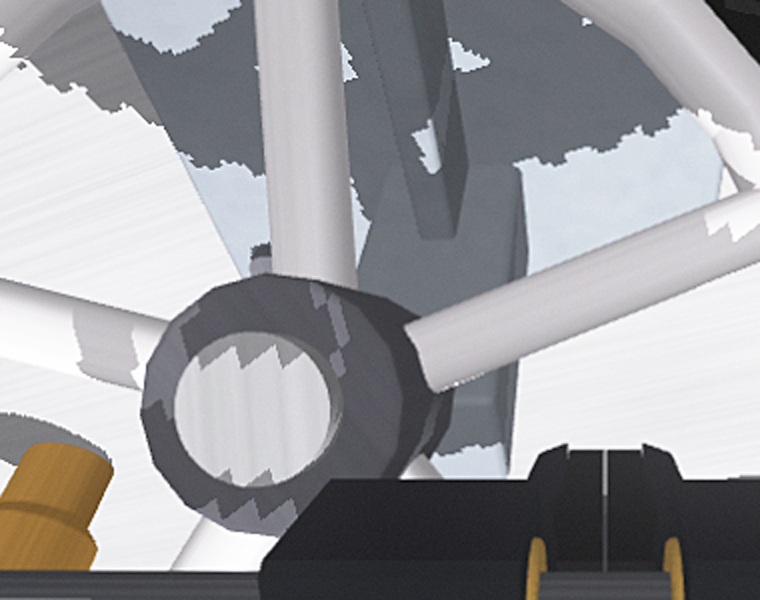

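View pics/s10.png

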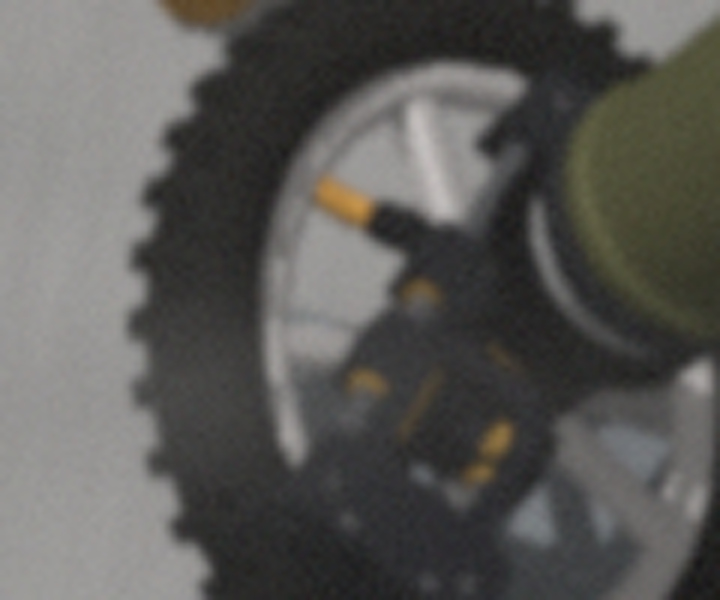

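```bash
cat > t10.py <<'E'
from wfit import *
import pickle
w,c,k=pickle.load(open("cams10.pkl","rb"))
z=lambda x,y:(x/2+20,y/2+60)
spk=[(180,[z(299,30),z(314,250)]),(252,[z(720,240.7),z(450,347)]),(108,[z(100,341),z(10,320)])]
H=(.563,.0325,.1545)
s=fit(w,spk[:2],None,x0=H,az=np.radians(-19),th0=-3)
s=fit(w,spk[:2],z(252,409),x0=H,az=np.radians(-19),th0=-3)
s=fit(w,spk,z(252,409),x0=H,az=np.radians(-19),th0=-3)
s=fit(w,spk,None,x0=H,az=np.radians(-19),th0=-3)
zs=lambda x,y:(x/6+220,y/6+180)
W=wheelR(np.radians(-19)); n=-W[:,2]
for hub in (H,(.560,.036,.1545)):
    hub=np.array(hub)
    for px,fr in ((zs(318,188),.0),(zs(345,200),.003),(zs(372,212),.008)):
        p=W.T@(onplane(c,[px],n,hub+fr*n)[0]-hub); print(hub,fr,"r",(1e3*np.hypot(p[0],p[1])).round(1),"ang",(np.degrees(np.arctan2(p[1],p[0]))%360).round(1))
E
python3 t10.py
```

```text
hub [0.5624, 0.032, 0.1544] th deg -3.04 az -19.05 res px [-0.2, 0.2, 0.2, -0.2]
hub [0.5631, 0.0314, 0.1538] th deg -3.25 az -19.3 res px [-0.3, 0.1, 0.3, -0.2, -0.1, 0.1]
hub [0.5628, 0.0319, 0.1543] th deg -3.45 az -19.32 res px [0.1, 0.1, 0.5, -0.4, 0.2, -0.8, 0.0, 0.6]
hub [0.5626, 0.0321, 0.1545] th deg -3.37 az -19.19 res px [0.1, 0.1, 0.4, -0.6, 0.4, -0.6]
[0.563  0.0325 0.1545] 0.0 r 86.3 ang 358.0
[0.563  0.0325 0.1545] 0.003 r 77.2 ang 359.7
[0.563  0.0325 0.1545] 0.008 r 69.1 ang 0.4
[0.56   0.036  0.1545] 0.0 r 90.2 ang 358.0
[0.56   0.036  0.1545] 0.003 r 81.2 ang 359.6
[0.56   0.036  0.1545] 0.008 r 73.1 ang 0.2
```

```bash
cat > t11.py <<'E'
from wfit import *
import pickle
z=lambda x,y:(x/2+20,y/2+60); z1=lambda x,y:(x/2.2+190,y/1.9)
w1=pickle.load(open("cams1.pkl","rb"))[0]; w8=pickle.load(open("cams8.pkl","rb"))[0]; w9=pickle.load(open("cams9.pkl","rb"))[0]; w10=pickle.load(open("cams10.pkl","rb"))[0]
obs=[(w1,[(36,[z1(170,137),z1(270,230)]),(108,[z1(491,120),z1(430,200)]),(180,[z1(480,324),z1(660,352)]),(252,[z1(381,390),z1(409,550)]),(324,[z1(290,343),z1(120,417)])],z1(374,292),100),
(w8,[(180,[z(128,120),z(208.5,300)]),(252,[z(648,176),z(378,427)])],z(230,537),-25),
(w9,[(180,[z(237,50),z(280,280)]),(252,[z(725,207),z(402,382)]),(108,[z(100,407)])],z(238,454),-10),
(w10,[(180,[z(299,30),z(314,250)]),(252,[z(720,240.7),z(450,347)]),(108,[z(100,341),z(10,320)])],z(252,409),-3)]
def run(az0,sig):
    x0=np.array([.563,.0335,.1545])
    def f(p):
        az=p[3]; W=wheelR(az); n=-W[:,2]; hub=p[:3]; r=[]
        for i,(cm,spk,hf,_) in enumerate(obs):
            for a,pts in spk:
                al=p[4+i]+np.radians(a); d=np.cos(al)*W[:,0]+np.sin(al)*W[:,1]
                l=proj(cm,[hub+.03*d,hub+.09*d]); v=(l[1]-l[0])/np.linalg.norm(l[1]-l[0]); nn=np.array([-v[1],v[0]])
                r+=[(np.array(q)-l[0])@nn for q in pts]
            r+=list((proj(cm,hub+.03*n)[0]-hf)*.7)
        return np.r_[r,(p[:3]-x0)/.005,(az-az0)/sig]
    s=least_squares(f,np.r_[x0,az0,np.radians([o[3] for o in obs])])
    print("az0",np.degrees(az0).round(1),"hub",s.x[:3].round(4),"az",np.degrees(s.x[3]).round(2),"th",np.degrees(s.x[4:]).round(2),"cost",s.cost.round(1))
run(np.radians(-19.9),.008); run(np.radians(-19.9),.002); run(np.radians(-19.),.1)
E
python3 t11.py
```

```text
az0 -19.9 hub [0.5612 0.0336 0.1559] az -19.88 th [ 99.66 -24.99 -11.06  -3.85] cost 17.7
az0 -19.9 hub [0.5611 0.0336 0.1559] az -19.9 th [ 99.65 -25.   -11.07  -3.86] cost 17.7
az0 -19.0 hub [0.5612 0.0336 0.1558] az -19.83 th [ 99.7  -24.96 -11.03  -3.82] cost 17.7
```

Emit:
carry_out --rows '[{"claw": 0, "dp": [-0.06, -0.03, -0.02], "delta_rot": [0, 0, 0]}, {"claw": 0, "dp": [-0.12, -0.06, -0.04], "delta_rot": [0, 0, 0]}, {"claw": 0, "dp": [-0.18, -0.08, -0.06], "delta_rot": [0, 0, 0]}, {"claw": 0, "dp": [-0.24, -0.11, -0.08], "delta_rot": [0, 0, 0]}, {"claw": 0, "dp": [-0.24, -0.11, -0.08], "delta_rot": [0, 0, 0]}]'

```text
clock: 12.3
tool_pos: [0.6051, 0.0751, 0.1631]
eef_rot: [0.162, 0.939, -0.049, 0.298]
contact_force: [-2.6, 1.6, -2.1]
opening: 0.004
```

```bash
python3 sw.py 1;  python3 - <<'E'
from h import *
import pickle
w=cam("wrist"); c=cam("side"); k=cam("scene")
cv2.imwrite("pics/w11z.png",cv2.resize(w["img"][60:360,20:400],None,fx=2,fy=2,interpolation=cv2.INTER_CUBIC))
cv2.imwrite("pics/s11.png",cv2.resize(c["img"][180:280,220:340],None,fx=6,fy=6,interpolation=cv2.INTER_CUBIC))
pickle.dump((w,c,k),open("cams11.pkl","wb"))
E
```

```text
t 12.3 q [-0.021, 0.794, -0.637, 2.185, 1.868, 0.872, -0.915] p [0.6051, 0.0751, 0.1631] F [-2.6, 1.6, -2.1]
wheel mm [ 23.2 -53.2  14.2] r 58.0 phi 293.5 Fw [-3.5 -0.6 -0.9]
294.5 [-0.08, -0.04, -0.04] [0.005, 0.003, -0.003]
295.5 [-0.17, -0.09, -0.07] [0.005, 0.003, -0.003]
296.5 [-0.26, -0.13, -0.09] [0.005, 0.003, -0.003]
297.5 [-0.35, -0.18, -0.11] [0.005, 0.003, -0.003]
298.5 [-0.43, -0.22, -0.14] [0.005, 0.003, -0.003]
q [-0.02, 0.79, -0.63, 2.17, 1.85, 0.86, -0.89] 0.0 0.0
```

View pics/w11z.png

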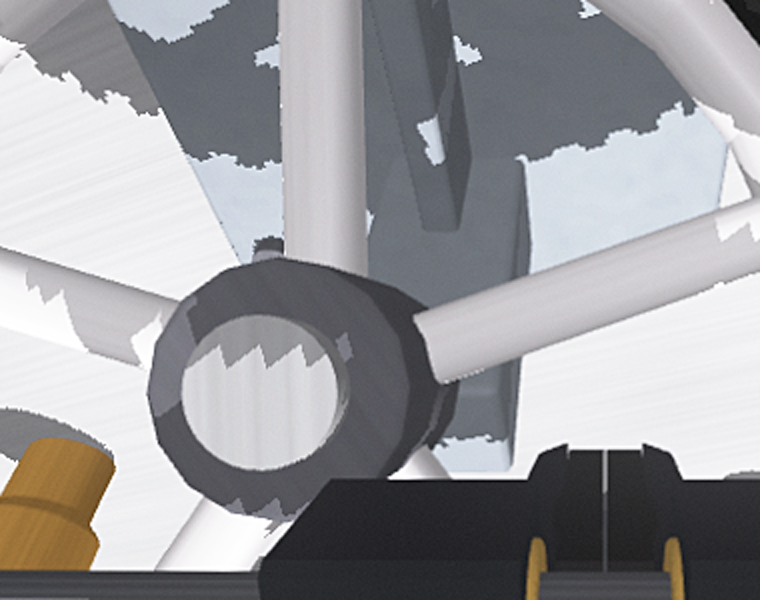

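View pics/s11.png

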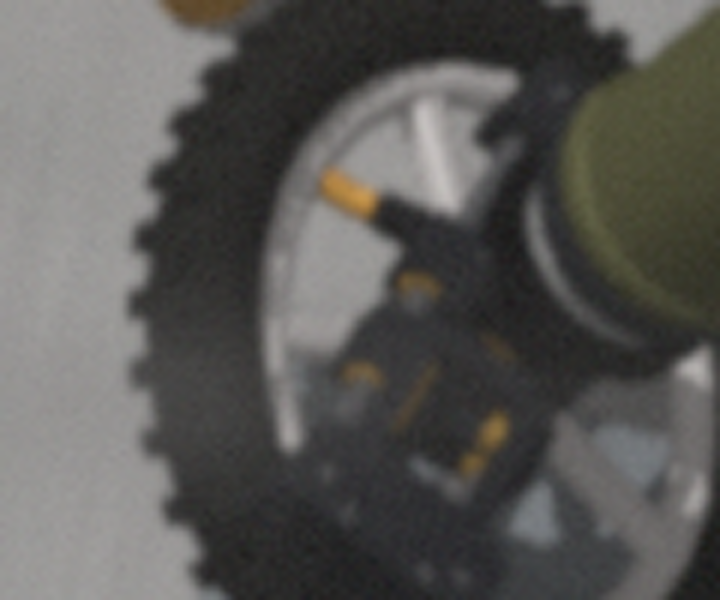

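```bash
cat > t12.py <<'E'
exec(open("t11.py").read().split("run(np")[0])
w11,c11,_=pickle.load(open("cams11.pkl","rb"))
obs.append((w11,[(180,[z(321.6,30),z(325.8,240)]),(252,[z(720,249.7),z(460,338.7)]),(108,[z(10,289.4),z(120,320.8)])],z(260,392),0))
run(np.radians(-19.9),.008)
zs=lambda x,y:(x/6+220,y/6+180)
W=wheelR(np.radians(-19.85)); n=-W[:,2]
for hub in ((.5612,.0336,.1558),(.560,.036,.155)):
    hub=np.array(hub)
    for px,fr in ((zs(324,175),.0),(zs(350,190),.003),(zs(376,205),.008)):
        p=W.T@(onplane(c11,[px],n,hub+fr*n)[0]-hub); print(hub,fr,"r",(1e3*np.hypot(p[0],p[1])).round(1),"ang",(np.degrees(np.arctan2(p[1],p[0]))%360).round(1))
E
python3 t12.py
```

```text
az0 -19.9 hub [0.5611 0.0336 0.1559] az -19.94 th [ 99.62 -25.   -11.08  -3.87  -1.29] cost 18.3
[0.5612 0.0336 0.1558] 0.0 r 88.4 ang 0.1
[0.5612 0.0336 0.1558] 0.003 r 79.1 ang 1.2
[0.5612 0.0336 0.1558] 0.008 r 70.7 ang 1.3
[0.56  0.036 0.155] 0.0 r 90.7 ang 0.8
[0.56  0.036 0.155] 0.003 r 81.5 ang 1.9
[0.56  0.036 0.155] 0.008 r 73.1 ang 2.1
```

Emit:
carry_out --rows '[{"claw": 0, "dp": [-0.04, -0.02, -0.01], "delta_rot": [0, 0, 0]}, {"claw": 0, "dp": [-0.08, -0.04, -0.02], "delta_rot": [0, 0, 0]}, {"claw": 0, "dp": [-0.08, -0.04, -0.02], "delta_rot": [0, 0, 0]}, {"claw": 0, "dp": [-0.08, -0.04, -0.02], "delta_rot": [0, 0, 0]}, {"claw": 0, "dp": [-0.08, -0.04, -0.02], "delta_rot": [0, 0, 0]}]'

```text
clock: 12.95
tool_pos: [0.6055, 0.0745, 0.1638]
eef_rot: [0.162, 0.939, -0.049, 0.298]
contact_force: [-3.0, 2.3, -0.9]
opening: 0.002
```

```bash
python3 sw.py 1;  python3 - <<'E'
from h import *
import pickle
w=cam("wrist"); c=cam("side"); k=cam("scene")
cv2.imwrite("pics/w12z.png",cv2.resize(w["img"][60:360,20:400],None,fx=2,fy=2,interpolation=cv2.INTER_CUBIC))
pickle.dump((w,c,k),open("cams12.pkl","wb"))
E
```

```text
t 12.95 q [-0.02, 0.793, -0.637, 2.185, 1.867, 0.871, -0.912] p [0.6055, 0.0745, 0.1638] F [-3.0, 2.3, -0.9]
wheel mm [ 24.  -52.8  14.2] r 58.0 phi 294.5 Fw [-3.  -1.1 -2.2]
295.5 [-0.08, -0.05, -0.04] [0.005, 0.003, -0.003]
296.5 [-0.17, -0.09, -0.07] [0.005, 0.003, -0.003]
297.5 [-0.26, -0.13, -0.09] [0.005, 0.003, -0.003]
298.5 [-0.34, -0.18, -0.11] [0.005, 0.003, -0.003]
299.5 [-0.43, -0.23, -0.14] [0.005, 0.003, -0.003]
q [-0.02, 0.78, -0.63, 2.17, 1.85, 0.86, -0.88] 0.0 0.0
```

View pics/w12z.png

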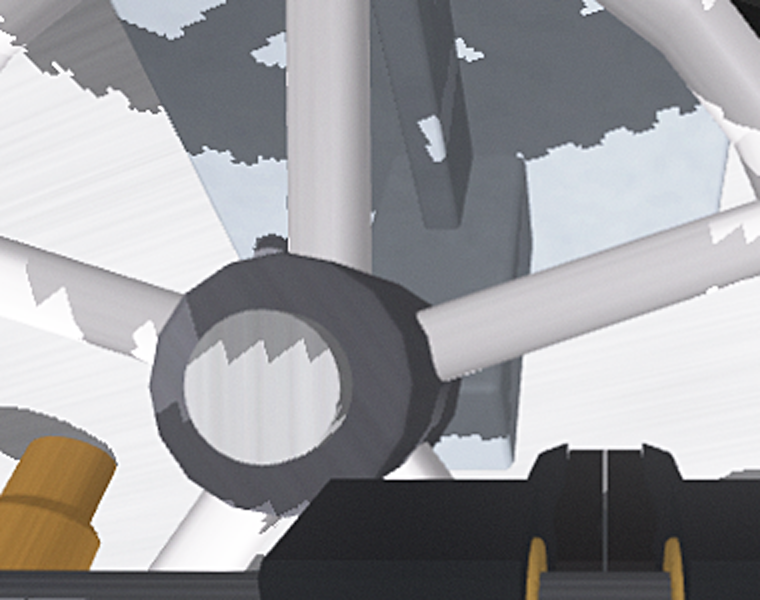

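Run:
```python
from tow import *
from st import st
s=st(False); p0=s["tool_pos"];R0=R.from_quat(s["eef_rot"]).as_matrix(); q=s["q"]
for d in ([.5,.3,.1],[.5,.3,-4],[.5,.3,-8],[.5,.3,-12]):
    P=p0+R0@(np.array(d)/100); q,e,er=IK(P,R0,q); u=1e3*W.T@(P-HUB); print(d,P.round(3),"wheel",u.round(1),q.round(2).tolist(),round(e,4))
```

```text
t 13.1 q [-0.02, 0.793, -0.637, 2.185, 1.867, 0.871, -0.912] p [0.6054, 0.0745, 0.1637] F [-2.0, 1.2, -1.3]
[0.5, 0.3, 0.1] [0.603 0.079 0.16 ] wheel [ 18.9 -55.8  13.9] [-0.03, 0.8, -0.64, 2.19, 1.87, 0.88, -0.93] 0.0
[0.5, 0.3, -4] [0.581 0.086 0.194] wheel [ 29.4 -55.6 -25.7] [-0.05, 0.72, -0.66, 2.22, 1.78, 0.87, -0.9] 0.0
[0.5, 0.3, -8] [0.559 0.094 0.226] wheel [ 39.6 -55.4 -64.4] [-0.07, 0.64, -0.68, 2.24, 1.69, 0.85, -0.85] 0.0
[0.5, 0.3, -12] [0.537 0.101 0.259] wheel [  49.9  -55.3 -103.1] [-0.08, 0.55, -0.7, 2.25, 1.57, 0.84, -0.78] 0.0
```

Emit:
carry_out --rows '[{"claw": 0, "dp": [0.25, 0.15, 0.05], "delta_rot": [0, 0, 0]}, {"claw": 0, "dp": [0.5, 0.3, 0.1], "delta_rot": [0, 0, 0]}, {"claw": 0, "dp": [0.5, 0.3, 0], "delta_rot": [0, 0, 0]}, {"claw": 0, "dp": [0.5, 0.3, -0.5], "delta_rot": [0, 0, 0]}, {"claw": 0, "dp": [0.5, 0.3, -1.5], "delta_rot": [0, 0, 0]}]'

```text
clock: 13.6
tool_pos: [0.5943, 0.0811, 0.1732]
eef_rot: [0.162, 0.939, -0.049, 0.298]
contact_force: [0.2, -0.1, -0.1]
opening: 0.004
```

Emit:
carry_out --rows '[{"claw": 0, "dp": [0, 0, -1.5], "delta_rot": [0, 0, 0]}, {"claw": 0, "dp": [0, 0, -3], "delta_rot": [0, 0, 0]}, {"claw": 0, "dp": [0, 0, -5], "delta_rot": [0, 0, 0]}, {"claw": 0, "dp": [0, 0, -7], "delta_rot": [0, 0, 0]}, {"claw": 0, "dp": [0, 0, -9], "delta_rot": [0, 0, 0]}]'

```text
clock: 14.1
tool_pos: [0.5444, 0.0984, 0.2482]
eef_rot: [0.162, 0.939, -0.049, 0.299]
contact_force: [-0.6, -0.2, -0.0]
opening: 0.004
```

```bash
python3 sw.py 1;  python3 - <<'E'
from h import *
import pickle
w=cam("wrist"); c=cam("side"); k=cam("scene")
cv2.imwrite("pics/w13.png",w["img"])
cv2.imwrite("pics/s13.png",cv2.resize(c["img"][180:300,220:350],None,fx=5.5,fy=5,interpolation=cv2.INTER_CUBIC))
cv2.imwrite("pics/c13.png",cv2.resize(k["img"][215:345,240:420],None,fx=4,fy=4,interpolation=cv2.INTER_CUBIC))
pickle.dump((w,c,k),open("cams13.pkl","wb"))
E
```

```text
t 14.1 q [-0.079, 0.579, -0.685, 2.25, 1.615, 0.836, -0.811] p [0.5444, 0.0984, 0.2482] F [-0.6, -0.2, -0.0]
wheel mm [ 46.6 -54.9 -90.2] r 72.0 phi 310.3 Fw [-0.3  0.3 -0.4]
311.3 [-1.86, -1.17, 10.28] [0.004, 0.004, -0.003]
312.3 [-1.93, -1.24, 10.26] [0.004, 0.004, -0.003]
313.3 [-2.0, -1.31, 10.24] [0.004, 0.004, -0.003]
314.3 [-2.07, -1.38, 10.22] [0.004, 0.004, -0.003]
315.3 [-2.14, -1.45, 10.21] [0.004, 0.004, -0.003]
q [0.01, 0.76, -0.63, 2.17, 1.83, 0.83, -0.84] 0.0 0.0
```

View pics/w13.png

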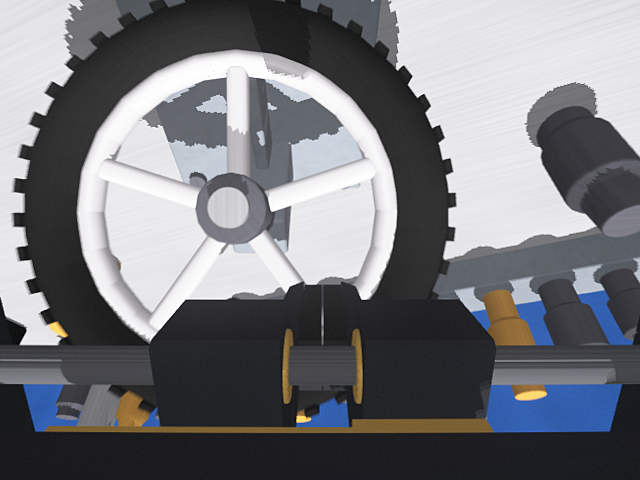

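View pics/s13.png

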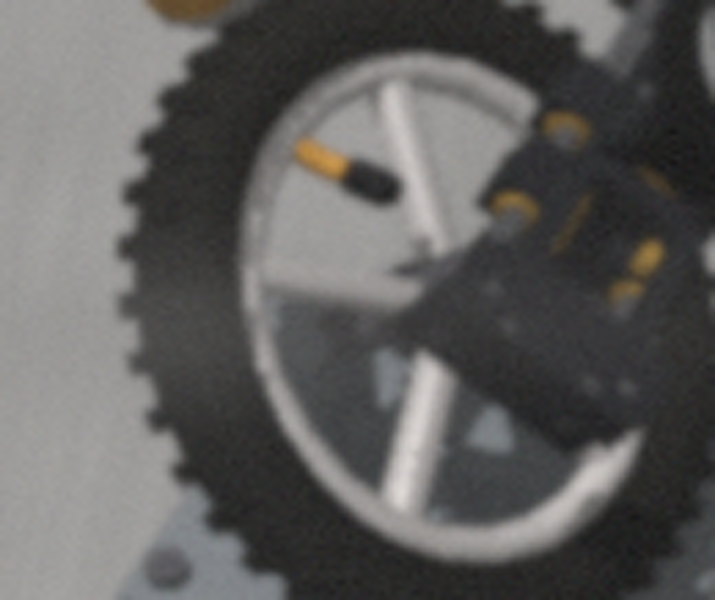

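View pics/c13.png

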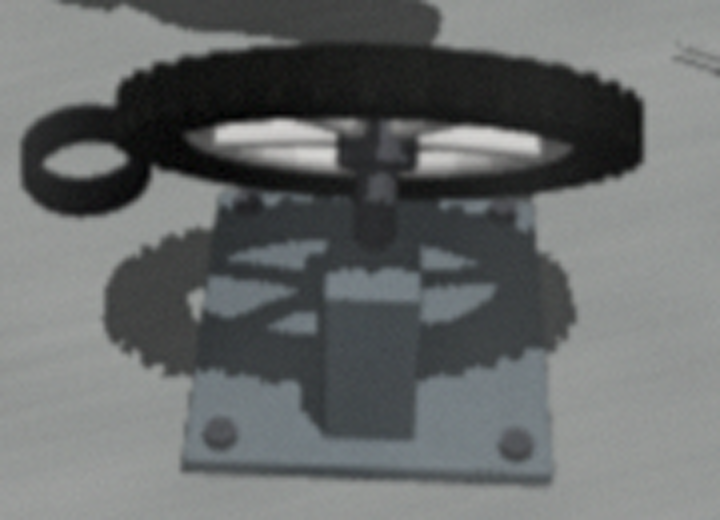

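Emit:
carry_out --rows '[{"claw": 0, "dp": [-0.5, -0.5, -1], "delta_rot": [0, 0, 0]}, {"claw": 0, "dp": [-1.5, -1.2, -2], "delta_rot": [0, 0, 0]}, {"claw": 0, "dp": [-3, -2.5, -3], "delta_rot": [0, 0, 0]}, {"claw": 0, "dp": [-4.5, -4, -4], "delta_rot": [0, 0, 0]}, {"claw": 0, "dp": [-6, -5.5, -5], "delta_rot": [0, 0, 0]}]'

```text
clock: 14.75
tool_pos: [0.5459, 0.0384, 0.3233]
eef_rot: [0.162, 0.939, -0.049, 0.299]
contact_force: [0.2, -0.4, 0.2]
opening: 0.002
```

Emit:
carry_out --rows '[{"claw": 0, "dp": [-1.2, 0, -0.5], "delta_rot": [0, 0, 0]}, {"claw": 0, "dp": [-2.4, 0, -1], "delta_rot": [0, 0, 0]}, {"claw": 0, "dp": [-3.6, 0, -1.5], "delta_rot": [0, 0, 0]}, {"claw": 0, "dp": [-4, 0, -2], "delta_rot": [0, 0, 0]}, {"claw": 0, "dp": [-4, 0, -2], "delta_rot": [0, 0, 0]}]'

```text
clock: 15.25
tool_pos: [0.5663, 0.0304, 0.3628]
eef_rot: [0.163, 0.939, -0.049, 0.299]
contact_force: [0.6, 0.2, -0.1]
opening: 0.002
```

Run:
```python
from st import *
import pickle
st(False)
w=cam("wrist"); c=cam("side"); k=cam("scene")
cv2.imwrite("pics/w14.png",w["img"])
cv2.imwrite("pics/s14.png",c["img"]); cv2.imwrite("pics/c14.png",k["img"])
cv2.imwrite("pics/s14z.png",cv2.resize(c["img"][180:300,220:350],None,fx=5.5,fy=5,interpolation=cv2.INTER_CUBIC))
pickle.dump((w,c,k),open("cams14.pkl","wb"))
```

```text
t 15.25 q [0.154, 0.355, -0.689, 2.089, 1.229, 0.689, -0.195] p [0.5663, 0.0304, 0.3628] F [0.6, 0.2, -0.1]
```

View pics/w14.png

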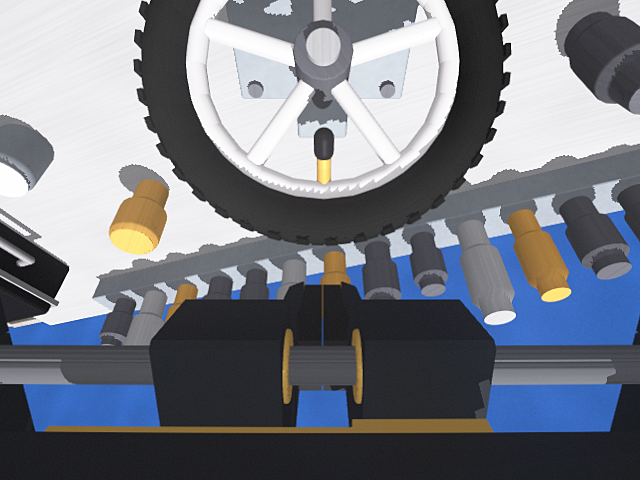

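View pics/s14.png

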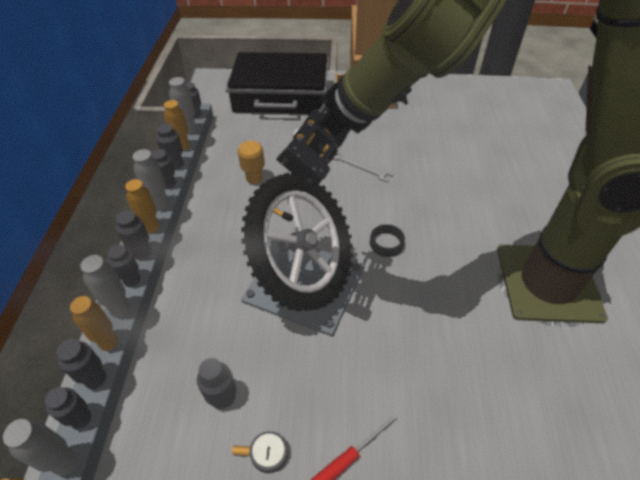

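View pics/s14z.png

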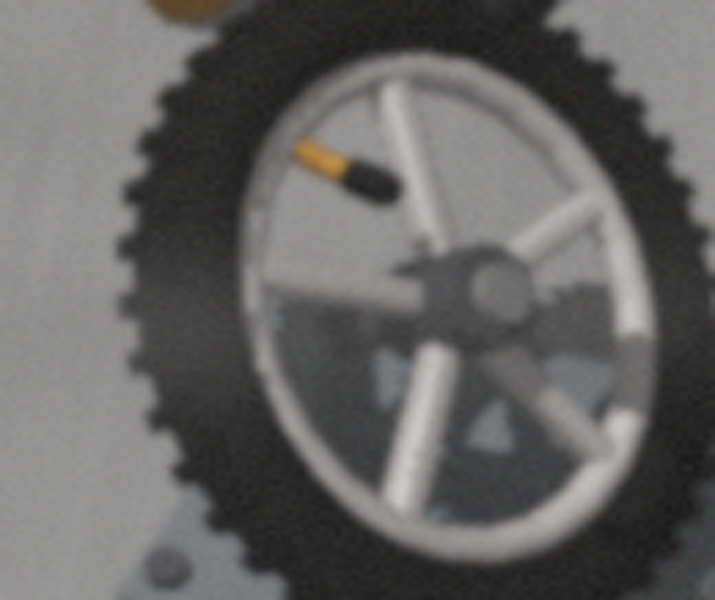

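Run:
```python
import pickle,cv2
w,c,k=pickle.load(open("cams14.pkl","rb"))
cv2.imwrite("pics/w14z.png",cv2.resize(w["img"][0:200,180:470],None,fx=2.6,fy=2.6,interpolation=cv2.INTER_CUBIC))
```

```text
(no output)
```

View pics/w14z.png

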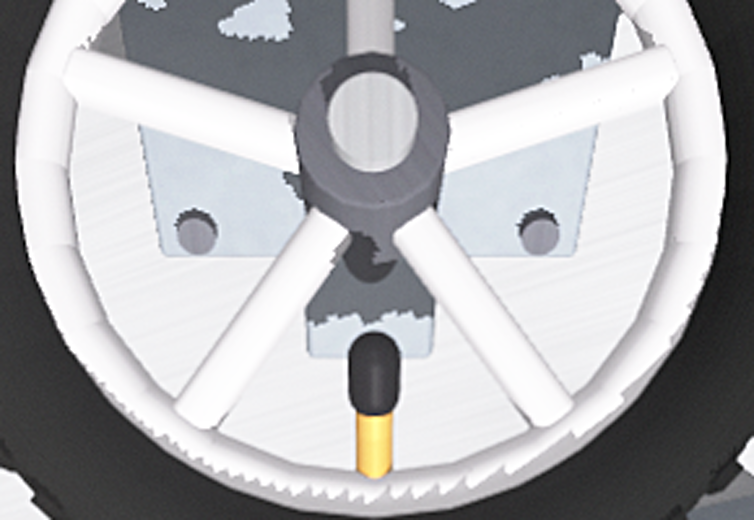

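```bash
cat > t14.py <<'E'
exec(open("t11.py").read().split("run(np")[0])
w14,c14,_=pickle.load(open("cams14.pkl","rb"))
zz=lambda x,y:(x/2.6+180,y/2.6)
S=[(36,[zz(331,223),zz(196,416)]),(324,[zz(411,224),zz(554,412)]),(108,[zz(100,78.5),zz(270,135.7)]),(252,[zz(640,78.7),zz(480,132.9)])]
for az in (-19.4,-19.9):
    fit(w14,S,zz(372,122),x0=(.5612,.0336,.1558),az=np.radians(az),th0=0)
obs.append((w14,S,zz(372,122),0))
run(np.radians(-19.9),.008)
obs=obs[-1:]; run(np.radians(-19.9),.008)
W=wheelR(np.radians(-19.85)); n=-W[:,2]; hub=np.array((.5612,.0336,.1558))
p=W.T@(onplane(w14,[zz(375,472)],n,hub)[0]-hub); print("wrist stem foot r",np.hypot(p[0],p[1]).round(4),np.degrees(np.arctan2(p[1],p[0])).round(2))
zs=lambda x,y:(x/5.5+220,y/5+180)
for hub in ((.5612,.0336,.1558),(.560,.036,.155)):
    hub=np.array(hub)
    for px,fr in ((zs(296,147),.0),(zs(346,172),.008)):
        p=W.T@(onplane(c14,[px],n,hub+fr*n)[0]-hub); print("side",hub,fr,"r",(1e3*np.hypot(p[0],p[1])).round(1),"ang",(np.degrees(np.arctan2(p[1],p[0]))).round(1))
    fit(c14,[(36,[zs(395,100),zs(430,235)]),(324,[zs(285,280),zs(415,298)]),(108,[zs(590,203),zs(525,245)]),(252,[zs(405,500),zs(437,360)]),(180,[zs(605,445),zs(510,362)])],zs(502,292),x0=hub,az=np.radians(-19.9),th0=0)
# stand base check: corners compare to start
k0=pickle.load(open("cams0.pkl","rb")); k1=pickle.load(open("cams14.pkl","rb"))
for a,b,nm,roi in ((k0[1],k1[2],"scene",(300,345,275,390)),(k0[0],k1[1],"side",(290,345,235,300))):
    y0,y1,x0,x1=roi; A=cv2.cvtColor(a["img"],cv2.COLOR_BGR2GRAY)[y0:y1,x0:x1].astype(np.float32);B=cv2.cvtColor(b["img"],cv2.COLOR_BGR2GRAY)[y0:y1,x0:x1].astype(np.float32)
    print(nm,"shift px",np.round(cv2.phaseCorrelate(A,B)[0],3))
E
python3 t14.py
```

```text
hub [0.5627, 0.0329, 0.1531] th deg -0.18 az -19.68 res px [0.6, -0.2, 0.6, -1.0, 1.3, 0.1, -0.4, 0.1, 0.3, -1.8]
hub [0.5627, 0.0328, 0.1531] th deg -0.57 az -20.11 res px [0.5, -0.2, 0.5, -1.0, 1.3, 0.1, -0.4, 0.1, 0.4, -1.8]
az0 -19.9 hub [0.5613 0.0335 0.1557] az -19.88 th [ 99.66 -24.99 -11.06  -3.85  -0.33] cost 20.6
az0 -19.9 hub [0.5628 0.0329 0.1526] az -19.95 th [-0.41] cost 2.6
wrist stem foot r 0.0909 -0.35
side [0.5612 0.0336 0.1558] 0.0 r 88.4 ang -0.4
side [0.5612 0.0336 0.1558] 0.008 r 70.0 ang 1.3
hub [0.5602, 0.034, 0.155] th deg -1.58 az -20.43 res px [0.7, -0.2, -0.1, -0.0, 0.7, -0.4, -0.0, 0.2, -1.2, 0.2, 1.0, -0.5]
side [0.56  0.036 0.155] 0.0 r 90.7 ang 0.3
side [0.56  0.036 0.155] 0.008 r 72.3 ang 2.1
hub [0.5601, 0.0347, 0.1557] th deg -1.58 az -20.42 res px [0.7, -0.2, -0.1, 0.0, 0.7, -0.4, -0.0, 0.2, -1.2, 0.2, 1.1, -0.4]
scene shift px [0.135 0.584]
side shift px [-0.04   0.018]
```

View pics/c14.png

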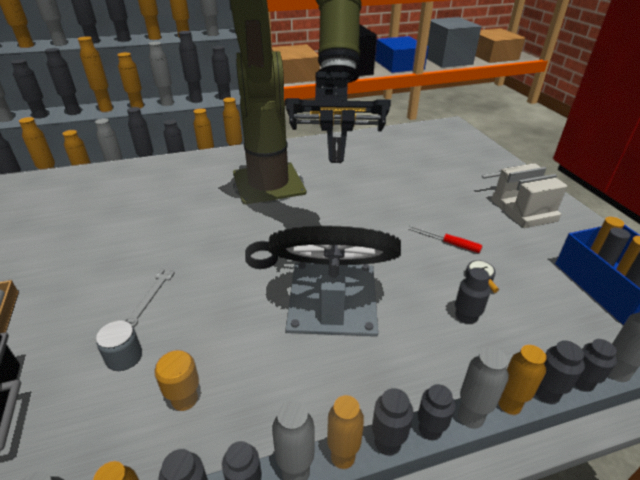

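```bash
python3 -c "
from plant import sensors, finish_job
s=sensors.get_state(); print(s['clock'],s['contact_force'].round(2),abs(s['qd']).max().round(4)); print(finish_job())"
```

```text
15.4 [-0.51 -0.21 -0.81] 0.0048
the job is handed in; nothing more can be done
None
```

I turned the wheel clockwise from about 100° round to the top, and the valve stem now sits straight above the hub. The closed fingertips did it in one sweep, pushing on the spoke next to the stem gap. I then backed off a few millimetres, pulled out along the finger axis and handed the job in at 15.4 s of the 69 s allowed.

**Forces:** The measured contact force stayed at or below about 6 N. It was close to zero with the fingers out.

**Stem angle:** The final checks do not fully agree.

| Check | Stem angle from top |
|---|---|
| Wrist camera, spokes | about −0.4° |
| Wrist camera, stem foot | −0.35° |
| Side camera, stem foot | −0.4° to +0.3°, depending on the hub position assumed |
| Side camera, spokes | −1.6° |
| Side camera, points further along the stem | +1° to +2° |

I trust the wrist camera most because it was closest, so I take the angle as about −0.4°, good to roughly a degree.

**Stand and bystanders:** The side camera shows the base shifted by 0.04 pixels or less between the first and last pictures. The scene camera's check gave 0.6 pixels; I put that down to the moved shadows, but did not test it separately. The other items on the bench looked unmoved by eye; I did not measure them.

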